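# Load a pile of tasting boards under the lip of the counter caddy

## Robot

A 7-joint arm with a two-finger parallel gripper is mounted at the origin on a cart in front of the work surface, level with it; the furniture and walls round the work are solid. World frame = base frame: x ahead of the robot, y to its left, z up, the work surface at z = 0. Lengths are in m, angles in degrees, forces in N, time in s.
With the tool pointing down it reaches from about 0.4 to 0.9 m from the base axis. Payload 5.6 kg.
Tool frame: the origin (TCP) lies at the very end of the fingers, on their centre line; the grasp point (between the pads) lies 19 mm behind it; z points along the fingers, x is the direction in which the jaws open and shut, and the axes are right-handed (so a half turn about z gives the same grasp; the last joint's range is limited). The gripper opens to 92 mm and grips with 3 to 60 N. Pads are 20 mm wide; open, the fingers measure 128 mm over their backs; the gripper's body (75 mm by 189 mm) begins 69 mm behind the grasp point.
Start: joints at [-74.714, 26.786, -0.665, 91.828, 0.344, 61.387, -3.226], TCP at [0.198, 0.619, 0.215] pointing down, gripper open.
Joint ranges: [-144.91, 144.91], [-17.63, 115.5], [-89.93, 88.59], [15.96, 139.68], [-74.01, 254.01], [8.47, 105.57], [-167.45, 167.45]. Speed limits (degrees/s): [147.25, 147.25, 180, 180, 180, 180, 180].

## Interface

Orientations are given as a 3x3 rotation matrix whose columns are the frame's x, y, z axes.
In Python, from station import env, vision, hand_in gives the robot as it stands.
- The arm moves only by the tool carry_out, never from a script. Its argument "increments" is one flat list of numbers, 5 for each row, row after row: the shift along the tool's x, y, z in mm, then the turn about the tool's z in degrees, then the opening, from 0 (shut) to 1 (fully open). A call has 1 to 8 rows; each row shifts and turns the commanded pose from where the row before left it, along the tool's axes as they then stand; what a row does not reach is not made up. A row lasts 1/10 s, in which the tool goes at most 50 mm and 8.59 degrees, less where a joint would pass 70% of its speed; a pose out of reach is approached as far as the arm can. A call is refused whole if a number of a shift passes 50 or a number of a turn 8.59, either way. A call with a gripper value outside its range is refused whole. The fingers move at their own pace and stop on an object; "grip_force" is the grip in N (left out, the last holds). Time passes only in rows, so rows that do not move let the fingers close. It gives the time, the measured TCP pose, the force and the opening at its end, in the units of the state.
- env.state(): the state, without advancing time (a new reading comes with each control period).
- vision.read_camera(name): name is "scene" or "top"; returns a dict with "color" (400x640x3 uint8, red, green, blue), "fx", "fy", "cx", "cy" (pixels), "k1" (the pictures are not rectified: a ray, as slopes to the right and down, at radius r is drawn at 1 + k1 r^2 times it, then the intrinsics apply), "origin" and "rotation" of the camera in the world. Camera axes: x right, y down, z forward; pixel columns grow to the right and rows downward; lengths in m; the calibration is good to about 2 mm. A picture is of the moment at which its call begins. There is no depth.
- hand_in(): hands the job in, once; it reports no verdict.
The state is a dict: "time_s": time; "joint_pos": joint angles; "joint_vel": joint speeds; "tau": joint torques, N m; "position": TCP position; "tool_rot": TCP orientation; "contact_force": force on the tool from outside, world axes, zero at the start; "torque": the same for the moment, N m; "grip_width": finger opening in m.
Only numpy, scipy, OpenCV 4.12 (cv2) and the standard library are available. Lean on these libraries where they do the work, as an engineer would, in place of code of your own. Each camera call takes 0.05 s, during which the arm holds its last target.

## Task

First take the sugar shaker out of the plywood caddy and stand it upright on the counter, out of the caddy's way. Then lift the three wooden tasting boards off their sloping stand together as one pile, tuck the pile's lower end under the caddy's steel lip and tip it down until all three boards lie flat on the caddy floor between its walls, and let go. Keep the boards together all the way, and do not push the other things on the counter about.

Things in the scene. Friction and masses are not known exactly. Their poses are not given: they have to be found in the camera images.
- stand_rest (a point): Fixed aluminium stand, left or right of the caddy; place and yaw vary. Point: centre of the top face of its sloping plate, 52 mm above the counter. Axes level (z up), +x uphill; yaw 1.4 to 2.15, so uphill is to the robot's left. Plate 124 x 40 mm, 28 degrees steep, low end at -x. Base 120 x 64 mm, 6 high. The pile lies lengthwise on the plate and overhangs it 10 mm on each long side, room for fingertips.
- stand_stop (a point): The stand's end stop, against which the pile's low end rests: 40 mm wide, 5 mm thick, it rises 26 mm square to the plate. Point: middle of the foot of its inner face, 58 mm downhill of point stand_rest. Axes as stand_rest.
- board1_mid (a point): Lowest of three equal plain wooden tasting boards, each 110 x 60 x 7 mm, 30 to 65 g, lying loose on one another as a pile 110 x 60 x 21 mm. Point: the board's centre. Axes: the board's own, x along its 110 mm length (uphill on the stand), y along its 60 mm width, z through its thickness, up. At the start the boards are up to 1 mm off centre sideways.
- board2_mid (a point): Middle board of the pile, same size and axes; point at its centre, which is about the centre of the whole pile.
- board3_mid (a point): Top board of the pile, same size and axes; point at its centre.
- caddy_floor (a point): Snug plywood caddy, fixed to the counter; place and yaw vary. Point: centre of its inner floor, 16 mm above the counter. Axes: z up, x along its length, yaw 1.4 to 2.15, so +x is to the robot's left. Inner space 115 (x) by 65 mm (y), walls 6 mm thick. The floor is a bar 40 mm wide; beside it the space goes 11 mm deeper, for fingertips. The pile ends here, level, its length along x.
- caddy_lip (a point): Steel lip on the caddy's wall at -x, the right-hand end. Point: middle of the lip's inner edge, at its underside, 26 mm above the caddy floor and 49.5 mm from the caddy's centre. The lip reaches 8 mm inward from the wall and is 4 mm thick; so the 110 mm pile cannot go straight down: its low end must slide under the lip at a tilt. Axes as caddy_floor.
- caddy_far (a point): Middle of the top of the caddy's low wall at +x (left), opposite the lip, on its inner face: 12 mm above the floor, 57.5 mm from the centre; above it a rim flares outward up to 19 mm over the floor. Axes as caddy_floor. The long sides have only corner walls, 22 mm long: 26 mm high at the lip end (with 10 mm of outward flare), 12 mm plus flare at this end; between them 60 mm are open for fingers.
- shaker_mid (a point): Glass sugar shaker with a grey top, a round upright thing 44 mm across and 90 mm high; point on its axis half-way up (45 mm). At the start it stands on the caddy's floor. Its yaw is any.
- stapler: Red desk stapler, 136 x 36 x 43 mm, lying between the stand's and the caddy's places, loose, a bystander. Origin: centre of its underside; x along its length.
- honey_jar: Honey jar, 66 x 72 mm, 102 high, loose bystander near the left end of the counter. Origin: centre of its underside.
- jam_jar: Jam jar, 66 mm across, 100 high, loose bystander near the left end. Origin: centre of its underside.
- coffee_mug: White mug, 82 x 114 mm with its handle, 91 high, loose bystander at the far left. Origin: centre of its underside.
- counter_bell: Round counter bell, 85 mm across, 58 high, fixed bystander at the right. Origin: centre of its underside.
Not all that is in view belongs to the job. Leave any orange look-alike of the part that bears shaker_mid alone.

How it is judged:
By the outcome, as a careful person would: the job done as asked, in the order asked, and still so for the second after the job is handed in, with the robot touching nothing.
It also fails if it takes over 61 s, if anything falls off the work surface, if the arm or the gripper's body presses on something with over 40 N, if the wrist force passes 120 N, or if a joint passes its speed limit or range.

## Working session

There is one attempt and no reset: what is moved stays moved. The work goes in short steps, Python scripts to look and compute and a tool call to move; the robot and the scene stay as the last step left them, time stands still between calls to the robot, and variables do not carry over. Pictures are saved under pics/ and viewed, and the job is handed in when it is done.

Besides the shell and the picture viewer there is one more tool, called as name(argument=value, ...), one argument or row to a line, values as JSON. carry_out: Moves the arm, as the interface text tells. Its arguments: {"type":"object","properties":{"increments":{"type":"array","items":{"type":"number"}},"grip_force":{"type":"number"}},"required":["increments"]}

I'll start by looking at the scene through both cameras.

```bash
mkdir -p pics; ls; cat > h.py <<'E'
import numpy as np, cv2, pickle
def snap(tag):
    from station import env, vision
    d={}
    for n in ("scene","top"):
        c=vision.read_camera(n); d[n]=c
        cv2.imwrite(f"pics/{tag}_{n}.png",c["color"][:,:,::-1])
    pickle.dump(d,open(f"pics/{tag}.pkl","wb"))
    return d
def load(tag): return pickle.load(open(f"pics/{tag}.pkl","rb"))
def ray(c,u,v):
    xd=(u-c["cx"])/c["fx"]; yd=(v-c["cy"])/c["fy"]
    x,y=xd,yd
    for _ in range(30):
        s=1+c["k1"]*(x*x+y*y); x,y=xd/s,yd/s
    d=np.array(c["rotation"])@np.array([x,y,1.0])
    return np.array(c["origin"]),d/np.linalg.norm(d)
def onz(c,u,v,z):
    o,d=ray(c,u,v); return o+d*(z-o[2])/d[2]
def proj(c,p):
    q=np.array(c["rotation"]).T@(np.array(p)-np.array(c["origin"]))
    x,y=q[0]/q[2],q[1]/q[2]; s=1+c["k1"]*(x*x+y*y)
    return np.array([c["fx"]*x*s+c["cx"],c["fy"]*y*s+c["cy"]])
def tri(c1,p1,c2,p2):
    o1,d1=ray(c1,*p1);o2,d2=ray(c2,*p2)
    A=np.stack([d1,-d2],1); t=np.linalg.lstsq(A,o2-o1,rcond=None)[0]
    a=o1+d1*t[0]; b=o2+d2*t[1]
    return (a+b)/2, np.linalg.norm(a-b)
E
python3 - <<'E'
from h import *
d=snap("a")
for n in d:
    c=d[n]; print(n,c["fx"],c["fy"],c["cx"],c["cy"],c["k1"],np.round(c["origin"],4)); print(np.round(c["rotation"],4))
from station import env
s=env.state()
for k in s: print(k,np.round(s[k],4).tolist())
E
```

```text
pics
scene 370.6486921712005 370.6486921712005 321.52693297213375 209.43276548815615 -0.08052217817800392 [-0.2485 -0.4784  0.673 ]
[[ 0.6458 -0.3914  0.6555]
 [-0.7631 -0.3584  0.5378]
 [ 0.0245 -0.8475 -0.5302]]
top 520.9313675208937 520.9313675208937 318.5157677431201 200.12266302515343 -0.13318426245011017 [0.186  0.1359 1.8042]
[[ 0.0153 -0.9819  0.1889]
 [-0.9999 -0.0164 -0.0042]
 [ 0.0072 -0.1888 -0.982 ]]
time_s 0.1
joint_pos [-74.7121, 26.8307, -0.6639, 91.8751, 0.3447, 61.3869, -3.2261]
joint_vel [0.0243, -0.092, 0.1034, -0.2937, 0.0893, 0.0331, 0.0213]
tau [0.0013, -52.1642, -0.0124, -24.4364, -0.0567, 0.0141, 0.0001]
position [0.1981, 0.6185, 0.2137]
tool_rot [[0.305, 0.9524, -0.0004], [0.9524, -0.305, -0.0015], [-0.0016, 0.0001, -1.0]]
contact_force [-0.702, -0.4476, 0.2541]
torque [0.0562, -0.0288, -0.0125]
grip_width 0.0921
```

View pics/a_scene.png

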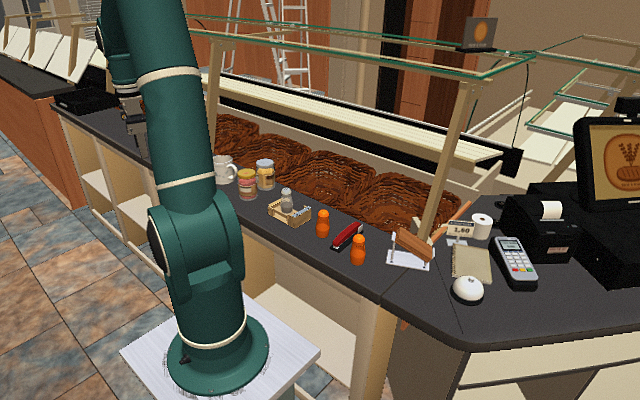

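View pics/a_top.png

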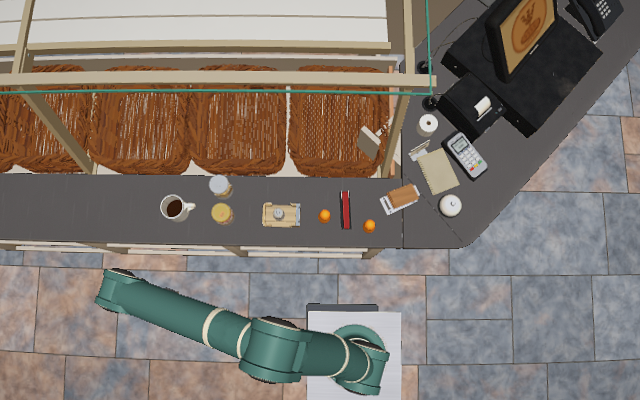

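The arm reaches to the left at the start. The caddy with the shaker is at about (282,213) in the top view, the stand with the pile at (401,197), and two orange look-alikes sit at (325,215) and (370,226). I'll zoom in on these.

```bash
python3 - <<'E'
from h import *
d=load("a")
t=d["top"]["color"][:,:,::-1]; s=d["scene"]["color"][:,:,::-1]
def crop(im,x0,y0,x1,y1,k,n):
    cv2.imwrite("pics/"+n,cv2.resize(im[y0:y1,x0:x1],None,fx=k,fy=k,interpolation=cv2.INTER_CUBIC))
crop(t,250,180,330,240,10,"a_t_caddy.png")
crop(t,365,170,445,230,10,"a_t_stand.png")
crop(s,255,170,335,230,10,"a_s_caddy.png")
crop(s,375,210,455,270,10,"a_s_stand.png")
E
```

```text
(no output)
```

View pics/a_t_caddy.png

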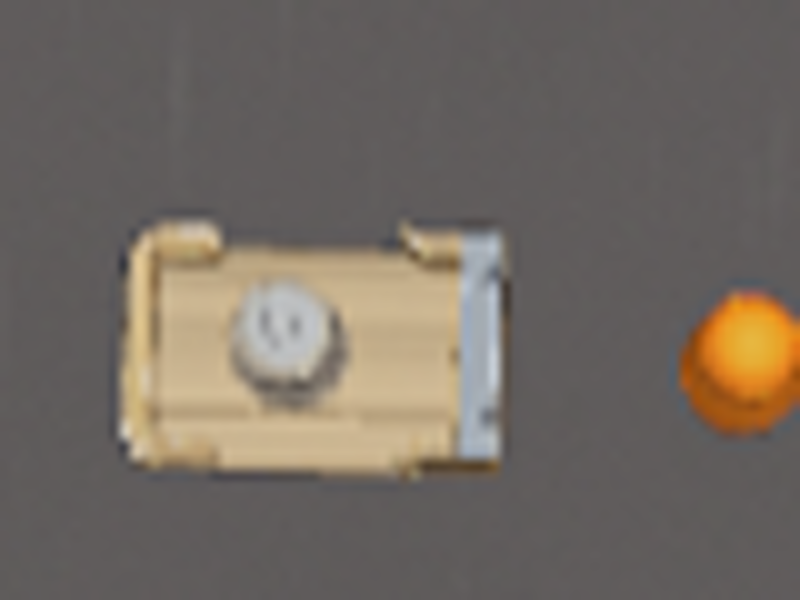

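View pics/a_t_stand.png

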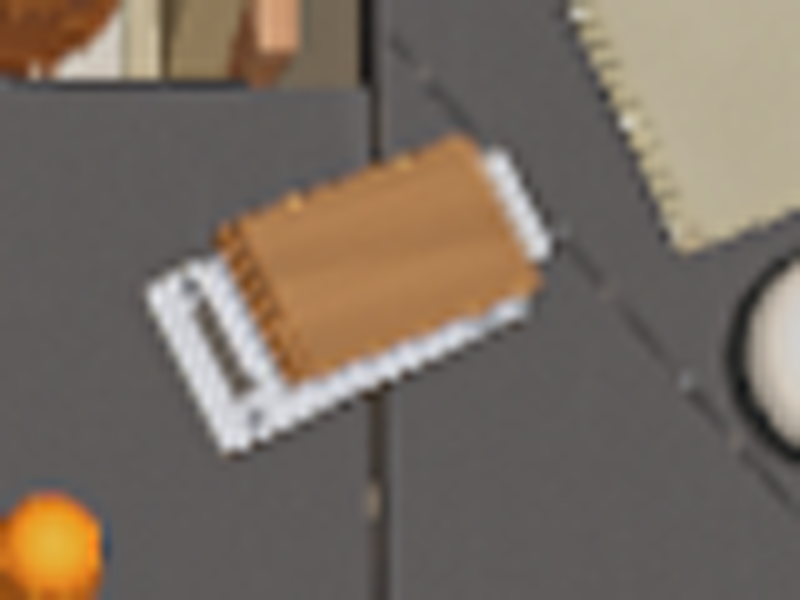

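View pics/a_s_caddy.png

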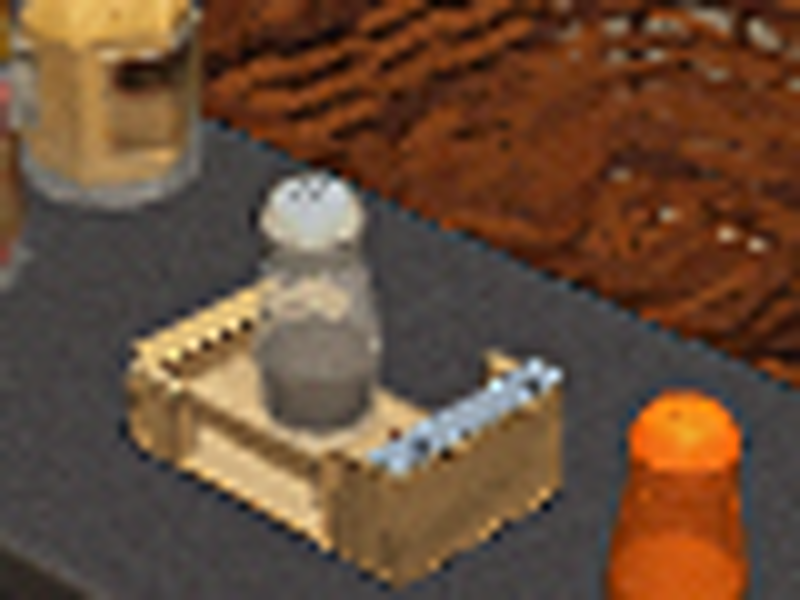

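View pics/a_s_stand.png

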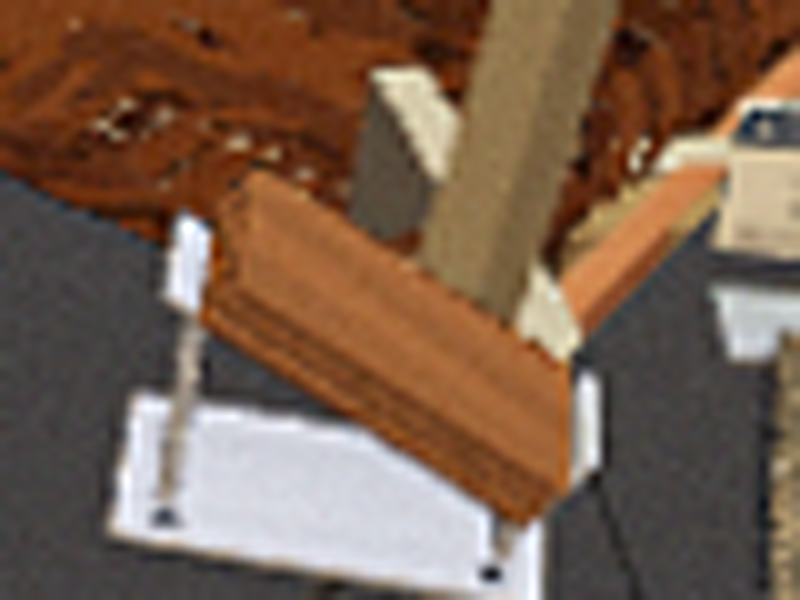

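The crops show that the shaker stands a little left of centre in the caddy. The pile on its stand slopes down to the right, and a post of the glass guard is close behind it. I'll measure the points and check that post.

```bash
python3 - <<'E'
from h import *
d=load("a")
t=d["top"]["color"][:,:,::-1]; s=d["scene"]["color"][:,:,::-1]
def crop(im,x0,y0,x1,y1,k,n):
    cv2.imwrite("pics/"+n,cv2.resize(im[y0:y1,x0:x1],None,fx=k,fy=k,interpolation=cv2.INTER_CUBIC))
crop(t,340,60,460,220,3.7,"a_t_post.png")
crop(s,360,40,560,280,2.5,"a_s_post.png")
T,S=d["top"],d["scene"]
print("counter back edge",onz(T,350,176,0),"front",onz(T,350,247,0))
for n,p in dict(caddy=(282,213),pile=(403,196),post=(395,165)).items(): print(n,onz(T,*p,0.03))
E
```

```text
counter back edge [0.62254888 0.0173586  0.        ] front [0.3691806  0.01629295 0.        ]
caddy [0.48001941 0.25368424 0.03      ]
pile [ 0.54696022 -0.16628701  0.03      ]
post [ 0.65814363 -0.13973171  0.03      ]
```

View pics/a_t_post.png

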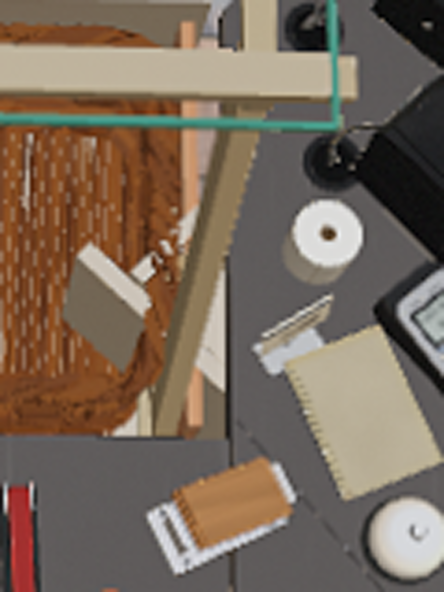

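View pics/a_s_post.png

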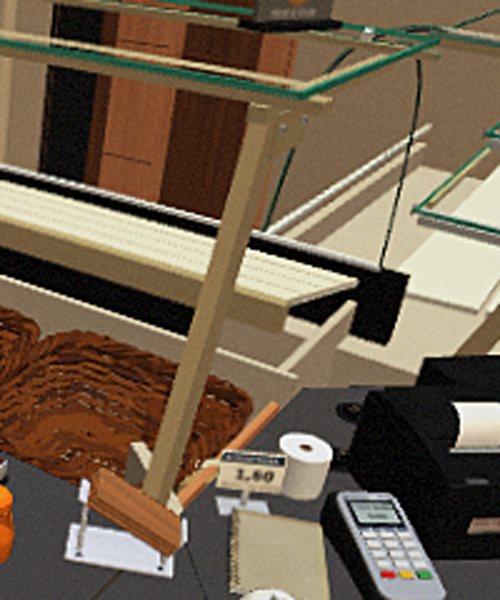

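The post is vertical, just beyond the counter's back edge, and close to the pile. I'll intersect its bearings from both views, then extract the pile and stand corners.

```bash
python3 - <<'E'
from h import *
d=load("a");T,S=d["top"],d["scene"]
def g(cx,cy,k,x0,y0): return (cx/k+x0,cy/k+y0)
topL=[g(155,430,3.7,340,60),g(222,120,3.7,340,60)]
topR=[g(184,430,3.7,340,60),g(258,120,3.7,340,60)]
scL=[g(150,480,2.5,360,40),g(250,112,2.5,360,40)]
scR=[g(178,490,2.5,360,40),g(287,112,2.5,360,40)]
def bear(c,p):
    o,dd=ray(c,*p); return np.degrees(np.arctan2(dd[1],dd[0]))
for n,c,l in(("tL",T,topL),("tR",T,topR),("sL",S,scL),("sR",S,scR)): print(n,[round(bear(c,p),2) for p in l])
def inter(a,b):
    o1,d1=ray(T,*a);o2,d2=ray(S,*b)
    A=np.stack([d1[:2],-d2[:2]],1);t=np.linalg.solve(A,(o2-o1)[:2]);return (o1+d1*t[0])[:2]
for a in topL+topR:
  for b in scL+scR: print(np.round(inter(a,b),3))
# base positions at z=0
print(onz(T,*topL[0],0),onz(T,*topR[0],0))
print("scene ray top of post hit at x=.63:",)
for p in (scL[1],scR[1]):
    o,dd=ray(S,*p); print(o+dd*(.64-o[0])/dd[0])
# glass shelf edge in top at z .45
E
```

```text
tL [np.float64(-27.98), np.float64(-21.82)]
tR [np.float64(-30.75), np.float64(-24.12)]
sL [np.float64(21.19), np.float64(19.63)]
sR [np.float64(19.13), np.float64(17.62)]
[ 0.671 -0.122]
[ 0.703 -0.139]
[ 0.714 -0.145]
[ 0.747 -0.162]
[ 0.752 -0.091]
[ 0.793 -0.107]
[ 0.806 -0.113]
[ 0.849 -0.13 ]
[ 0.64  -0.134]
[ 0.669 -0.151]
[ 0.678 -0.157]
[ 0.708 -0.175]
[ 0.72  -0.103]
[ 0.757 -0.12 ]
[ 0.769 -0.125]
[ 0.808 -0.143]
[ 0.62382985 -0.09669391  0.        ] [ 0.62435496 -0.12483183  0.        ]
scene ray top of post hit at x=.63:
[ 0.64       -0.16158254  0.47612426]
[ 0.64       -0.19624332  0.48276409]
```

```bash
python3 - <<'E'
from h import *
d=load("a");T,S=d["top"],d["scene"]
def g(cx,cy,k,x0,y0): return (cx/k+x0,cy/k+y0)
t=[[g(155,430,3.7,340,60),g(222,120,3.7,340,60)],[g(184,430,3.7,340,60),g(258,120,3.7,340,60)]]
s=[[g(150,480,2.5,360,40),g(250,112,2.5,360,40)],[g(178,490,2.5,360,40),g(287,112,2.5,360,40)]]
def plane(c,l):
    o,a=ray(c,*l[0]);_,b=ray(c,*l[1]);n=np.cross(a,b);n/=np.linalg.norm(n);return n,n@o
tc=[tuple((np.array(t[0][i])+t[1][i])/2) for i in(0,1)]
sc=[tuple((np.array(s[0][i])+s[1][i])/2) for i in(0,1)]
for nm,a,b in(("c",tc,sc),("LL",t[0],s[0]),("RR",t[1],s[1]),("LR",t[0],s[1]),("RL",t[1],s[0])):
    n1,d1=plane(T,a);n2,d2=plane(S,b)
    for z in(0,.15,.3,.5):
        xy=np.linalg.solve(np.array([n1[:2],n2[:2]]),np.array([d1-n1[2]*z,d2-n2[2]*z])); print(nm,z,np.round(xy,3))
E
```

```text
c 0 [ 0.703 -0.129]
c 0.15 [ 0.741 -0.126]
c 0.3 [ 0.779 -0.123]
c 0.5 [ 0.829 -0.119]
LL 0 [ 0.695 -0.113]
LL 0.15 [ 0.732 -0.109]
LL 0.3 [ 0.769 -0.106]
LL 0.5 [ 0.818 -0.102]
RR 0 [ 0.711 -0.146]
RR 0.15 [ 0.75  -0.143]
RR 0.3 [ 0.789 -0.14 ]
RR 0.5 [ 0.84  -0.136]
LR 0 [ 0.768 -0.129]
LR 0.15 [ 0.806 -0.126]
LR 0.3 [ 0.844 -0.123]
LR 0.5 [ 0.895 -0.119]
RL 0 [ 0.645 -0.13 ]
RL 0.15 [ 0.682 -0.127]
RL 0.3 [ 0.72  -0.123]
RL 0.5 [ 0.77  -0.119]
```

The post leans away from the counter. At z=0.15 it is at x≈0.74, which is clear of the gripper body. Next I'll fit sub-pixel edges to the pile.

```bash
cat >> h.py <<'E'
def zoom(c,x0,y0,x1,y1,k,n,grid=5):
    im=c["color"][:,:,::-1][y0:y1,x0:x1]
    o=cv2.resize(im,None,fx=k,fy=k,interpolation=cv2.INTER_CUBIC)
    # pixel centre (u,v) is drawn at ((u-x0+.5)*k)
    for u in range(x0,x1):
        if u%grid==0:
            X=int((u-x0+.5)*k); cv2.line(o,(X,0),(X,6),(0,0,255),1); cv2.putText(o,str(u),(X-10,16),0,.35,(0,0,255),1)
    for v in range(y0,y1):
        if v%grid==0:
            Y=int((v-y0+.5)*k); cv2.line(o,(0,Y),(6,Y),(0,0,255),1); cv2.putText(o,str(v),(8,Y+4),0,.35,(0,0,255),1)
    cv2.imwrite("pics/"+n,o)
E
python3 - <<'E'
from h import *
d=load("a");T,S=d["top"],d["scene"]
zoom(T,378,178,424,216,17,"z_t_stand.png")
zoom(S,384,222,438,272,14,"z_s_stand.png")
zoom(T,258,198,306,232,16,"z_t_caddy.png")
zoom(S,264,184,316,232,14,"z_s_caddy.png")
E
```

```text
(no output)
```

View pics/z_t_stand.png

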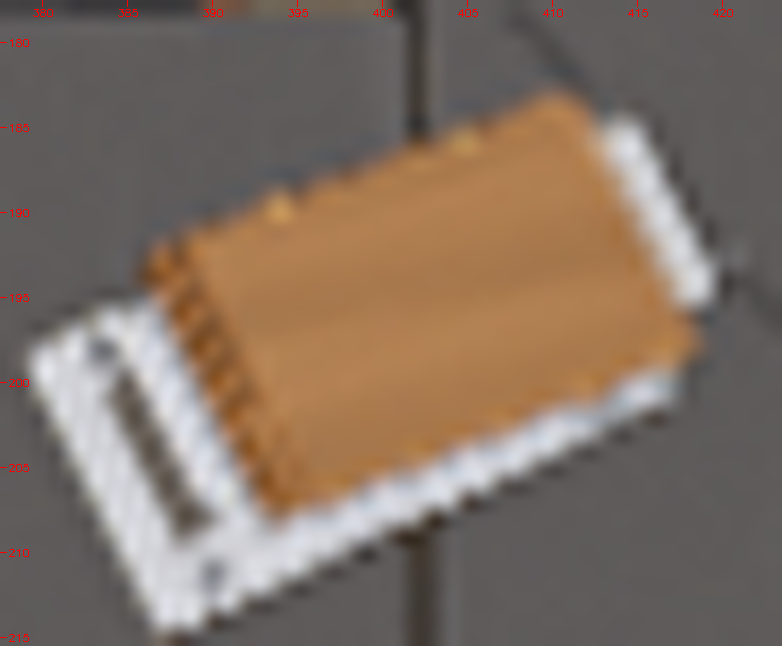

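View pics/z_s_stand.png

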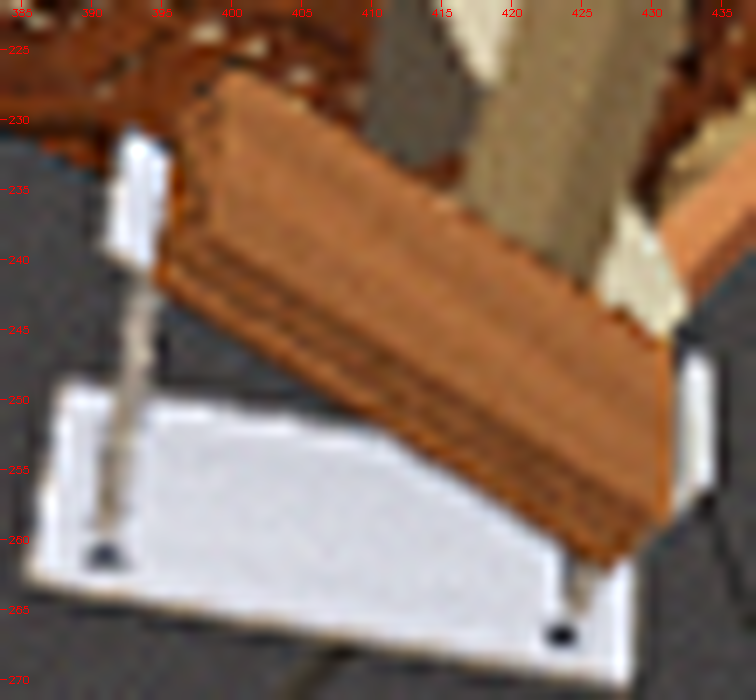

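View pics/z_t_caddy.png

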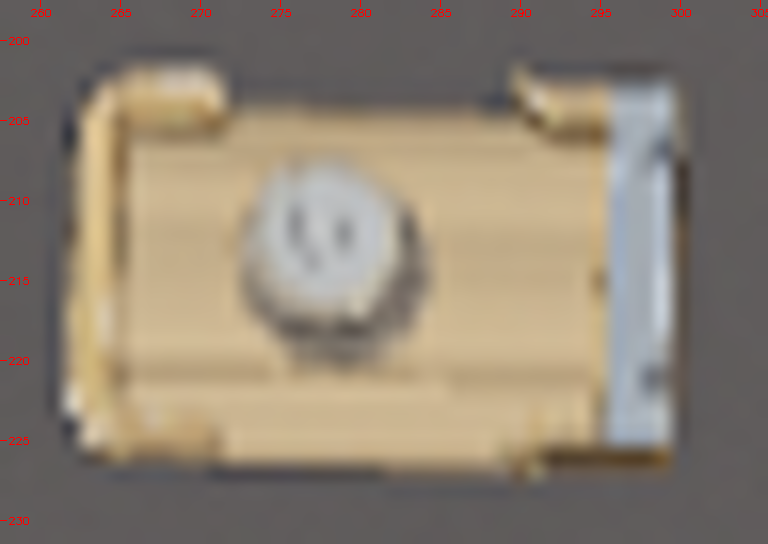

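View pics/z_s_caddy.png

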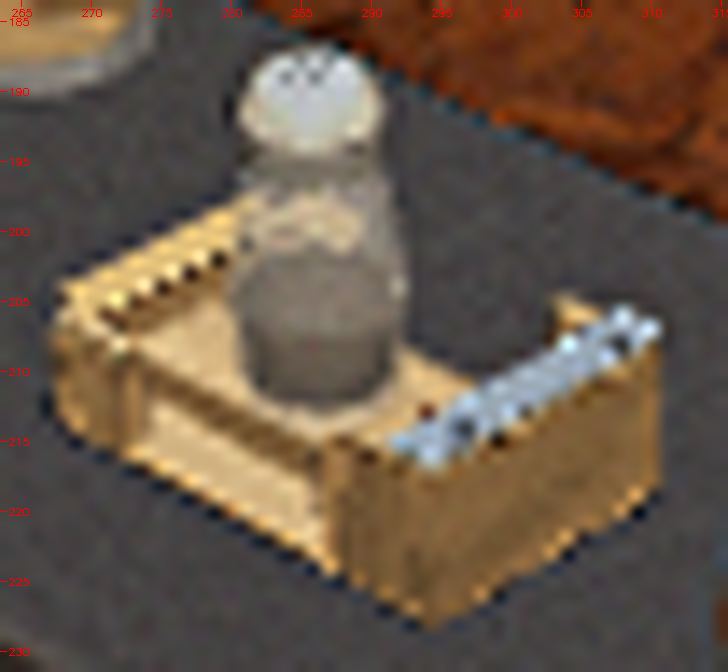

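```bash
python3 - <<'E'
from h import *
d=load("a");T,S=d["top"],d["scene"]
tp=dict(fu=(388.7,191.3),fd=(411.3,182.9),nd=(418.7,197.5),nu=(395.1,206.9))
sp=dict(fu=(399.6,226.6),fd=(431.5,245.4),nd=(430.5,258.4),nu=(398.1,238.6))
Z=dict(fu=.095,nu=.095,fd=.0433,nd=.0433)
P={}
for k in tp:
    q,e=tri(T,tp[k],S,sp[k]); a=onz(T,*tp[k],Z[k]); b=onz(S,*sp[k],Z[k]); P[k]=a
    print(k,"tri",np.round(q,4),round(e,4),"T",np.round(a[:2],4),"S",np.round(b[:2],4))
for W in("T","S"):
    c,pp=(T,tp) if W=="T" else (S,sp)
    P={k:onz(c,*pp[k],Z[k])[:2] for k in pp}
    print(W,"len",np.linalg.norm(P["fu"]-P["fd"]),np.linalg.norm(P["nu"]-P["nd"]),"w",np.linalg.norm(P["fu"]-P["nu"]),np.linalg.norm(P["fd"]-P["nd"]))
    for a,b in(("fd","fu"),("nd","nu")):
        v=P[b]-P[a]; print(" yaw",np.arctan2(v[1],v[0]))
    for a,b in(("nd","fd"),("nu","fu")):
        v=P[b]-P[a]; print(" yawperp",np.arctan2(v[1],v[0])+np.pi/2)
    print(" centre top face",sum(P.values())/4)
# stand base & stop: base z=6mm top corners, top view
bt=dict(lu_far=(379.7,199.0),lu_near=(386.6,214.3))
pic=lambda x,y:(378+x/17-.5,178+y/17-.5)
for p in ((28,358),(160,632),(690,385)): print("base",np.round(onz(T,*pic(p[0],p[1]),.006),4))
ps=lambda x,y:(384+x/14-.5,222+y/14-.5)
for p in ((62,385),(25,578),(630,688)): print("base S",np.round(onz(S,*ps(*p),.006),4))
E
```

```text
fu tri [ 0.5498 -0.1075  0.0908] 0.0003 T [ 0.549 -0.107] S [ 0.544 -0.11 ]
fd tri [ 0.591  -0.1938  0.0453] 0.0006 T [ 0.5913 -0.194 ] S [ 0.5939 -0.1931]
nd tri [ 0.5393 -0.218   0.0434] 0.0019 T [ 0.5399 -0.2189] S [ 0.5387 -0.2173]
nu tri [ 0.4983 -0.1306  0.0888] 0.0039 T [ 0.4961 -0.128 ] S [ 0.492  -0.1356]
T len 0.09668494389539711 0.10088207977153466 w 0.05698165735203579 0.057156338689218766
 yaw 2.0234570767748505
 yaw 2.020124848144709
 yawperp 2.021861473958598
 yawperp 1.9481375517638717
 centre top face [ 0.54408145 -0.1619564 ]
S len 0.09693427311681332 0.0940405553424988 w 0.05793402255845723 0.060277819792543215
 yaw 2.1115684841592524
 yaw 2.089808382709392
 yawperp 1.982871843388689
 yawperp 2.028271080398893
 centre top face [ 0.54215816 -0.16400091]
base [ 0.5412 -0.0855  0.006 ]
base [ 0.484  -0.1125  0.006 ]
base [ 0.5378 -0.224   0.006 ]
base S [ 0.5409 -0.0866  0.006 ]
base S [ 0.4823 -0.1141  0.006 ]
base S [ 0.5331 -0.2216  0.006 ]
```

```bash
python3 - <<'E'
from h import *
d=load("a");T,S=d["top"],d["scene"]
t=lambda x,y:(258+x/16-.5,198+y/16-.5)
s=lambda x,y:(264+x/14-.5,184+y/14-.5)
def pr(n,c,f,p,z):
    q=onz(c,*f(*p),z); print(n,np.round(q,4)); return q[:2]
ti_f=pr("T lip in far",T,t,(607,80),.046); ti_n=pr("T lip in near",T,t,(607,444),.046)
to_f=pr("T lip out far",T,t,(675,80),.046); to_n=pr("T lip out near",T,t,(671,444),.046)
si_n=pr("S lip in near",S,s,(388,440),.046); si_f=pr("S lip in far",S,s,(622,306),.046)
so_n=pr("S lip out near",S,s,(430,466),.046); so_f=pr("S lip out far",S,s,(660,328),.046)
sb_n=pr("S base corner near R",S,s,(432,628),0.0); sb_f=pr("S base corner far R",S,s,(660,487),0.0)
sl=pr("S base near L",S,s,(58,415),0.0)
for a,b in((ti_n,ti_f),(to_n,to_f),(si_n,si_f),(so_n,so_f),(sb_n,sb_f)):
    v=b-a; print("yaw",np.arctan2(v[1],v[0])+np.pi/2,"len",np.linalg.norm(v),"mid",(a+b)/2)
pr("T rim L far",T,t,(85,95),.035);pr("T rim L near",T,t,(70,430),.035)
pr("T base near left",T,t,(215,470),0);pr("T base near right",T,t,(525,472),0)
pr("T near R wall bottom",T,t,(670,462),0.0)
v=sl-sb_n; print("long yaw",np.arctan2(v[1],v[0]),np.linalg.norm(v))
# shaker top centre & base
pr("T shaker top",T,t,(320,230),.106)
pr("S shaker top",S,s,(312,100),.100)
pr("S shaker base centre",S,s,(318,385),.016)
print(tri(T,t(320,232),S,s(312,95)))
E
```

```text
T lip in far [0.5147 0.2075 0.046 ]
T lip in near [0.4359 0.2057 0.046 ]
T lip out far [0.5149 0.1929 0.046 ]
T lip out near [0.4361 0.192  0.046 ]
S lip in near [0.4385 0.2063 0.046 ]
S lip in far [0.5159 0.2062 0.046 ]
S lip out near [0.4372 0.1921 0.046 ]
S lip out far [0.5146 0.1932 0.046 ]
S base corner near R [0.4396 0.1947 0.    ]
S base corner far R [0.5174 0.1951 0.    ]
S base near L [0.4435 0.3225 0.    ]
yaw 1.5941444553777133 len 0.07884716204210647 mid [0.47526746 0.20657278]
yaw 1.5818587187873734 len 0.07884459433503188 mid [0.47550406 0.19246334]
yaw 1.569722935791072 len 0.07746103420084542 mid [0.47721596 0.20622826]
yaw 1.5855998962736042 len 0.07749515613405253 mid [0.47589906 0.19267342]
yaw 1.5758863952997861 len 0.07781254151345915 mid [0.47847602 0.19494095]
T rim L far [0.5116 0.3207 0.035 ]
T rim L near [0.4385 0.3214 0.035 ]
T base near left [0.4352 0.293  0.    ]
T base near right [0.4359 0.2252 0.    ]
T near R wall bottom [0.4387 0.1936 0.    ]
long yaw 1.5400112061467022 0.12779253304343385
T shaker top [0.4709 0.2636 0.106 ]
S shaker top [0.4691 0.2585 0.1   ]
S shaker base centre [0.4774 0.2679 0.016 ]
(array([0.47265557, 0.26357901, 0.09779034]), np.float64(0.0020042360601703617))
```

Measurements:
- **Caddy:** centre (0.476, 0.256), yaw about 1.58. The lip measures 77×14 mm, as it should.
- **Stand:** yaw about 2.015. Its base comes out at 63×120 mm, as given.
- **Pile:** centre (0.541, -0.160).
- **Shaker:** near (0.473, 0.263).

I'll turn the jaws to world x first and locate the jars to choose the parking spot.

carry_out(
  increments=[0, 0, 0, 8.5, 1, 0, 0, 0, 8.5, 1, 0, 0, 0, 8.5, 1, 0, 0, 0, 8.5, 1, 0, 0, 0, 8.5, 1, 0, 0, 0, 8.5, 1, 0, 0, 0, 8.5, 1, 0, 0, 0, 8.5, 1],
  grip_force=20,
)

```text
time_s: 0.9
position: [0.1981, 0.6187, 0.214]
tool_rot: [[0.998, 0.068, -0.0], [0.068, -0.998, -0.001], [-0.0, 0.001, -1.0]]
contact_force: [0.1, -0.4, 0.2]
grip_width: 0.092
```

```bash
cat >> h.py <<'E'
def go(x,y,z,yawdeg=None):
    "print tool-frame mm shift from present measured pose to target and turn about tool z"
    from station import env
    s=env.state(); R=np.array(s["tool_rot"]); p=np.array(s["position"])
    yw=np.degrees(np.arctan2(R[1,0],R[0,0]))
    print("t",round(s["time_s"],2),"pos",np.round(p,4),"yaw",round(yw,2),"w",round(float(s["grip_width"]),4),"F",np.round(s["contact_force"],1))
    print("shift in present axes mm:",np.round(R.T@(np.array([x,y,z])-p)*1000,1), "turn:",None if yawdeg is None else round(yw-yawdeg,2))
E
python3 - <<'E'
from h import *
d=load("a");T,S=d["top"],d["scene"]
zoom(T,195,165,310,235,7,"z_t_jars.png",10)
go(.473,.263,.16,0.4)
E
```

```text
t 0.9 pos [0.1981 0.6187 0.214 ] yaw 3.9 w 0.092 F [ 0.1 -0.4  0.2]
shift in present axes mm: [250.1 373.5  54.3] turn: 3.5
```

View pics/z_t_jars.png

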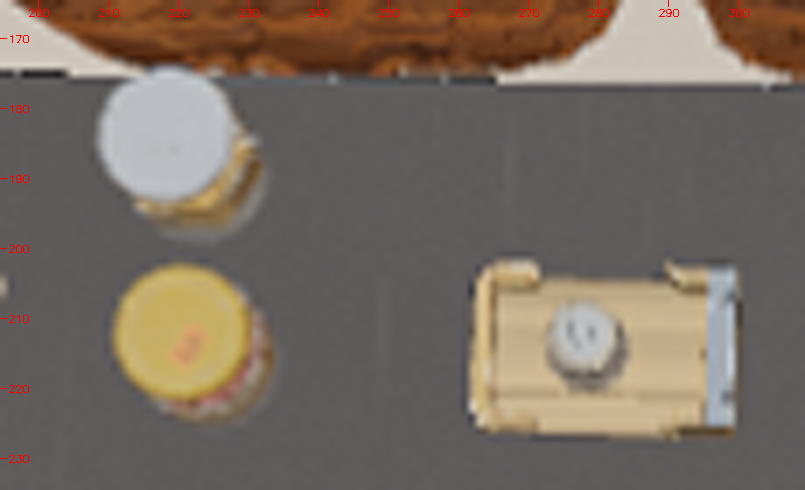

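The jars' right edges are at y≈0.43 and the caddy's left rim is at 0.32, so the shaker can be parked at (0.48, 0.375). Moving to a point above the shaker.

carry_out(
  increments=[0, 0, 0, 3.5, 1, 31, 40, 0, 0, 1, 31, 40, 0, 0, 1, 31, 40, 0, 0, 1, 31, 40, 0, 0, 1, 31, 40, 0, 0, 1, 31, 40, 0, 0, 1, 31, 40, 0, 0, 1],
)

```text
time_s: 1.7
position: [0.4169, 0.3434, 0.2145]
tool_rot: [[1.0, 0.013, -0.0], [0.013, -1.0, 0.0], [-0.0, -0.0, -1.0]]
contact_force: [0.0, 1.3, -0.6]
grip_width: 0.0918
```

```bash
python3 -c "
from h import *
go(.473,.263,.16,0.4)"
```

```text
t 1.7 pos [0.4169 0.3434 0.2145] yaw 0.76 w 0.0918 F [ 0.   1.3 -0.6]
shift in present axes mm: [55.  81.1 54.5] turn: 0.36
```

carry_out(
  increments=[18, 25, 0, 0, 1, 18, 25, 0, 0, 1, 18, 25, 15, 0, 1, 0, 0, 15, 0, 1, 0, 0, 15, 0, 1, 0, 0, 0, 0, 1, 0, 0, 0, 0, 1],
)

```text
time_s: 2.4
position: [0.471, 0.2709, 0.1695]
tool_rot: [[1.0, 0.013, -0.001], [0.013, -1.0, -0.001], [-0.001, 0.001, -1.0]]
contact_force: [-0.2, -0.4, -0.1]
grip_width: 0.092
```

```bash
python3 - <<'E'
from h import *
go(.473,.263,.042,0.4)
d=snap("b");zoom(d["top"],250,180,320,235,11,"b_t.png");zoom(d["scene"],255,130,335,235,5.7,"b_s.png")
E
```

```text
t 2.4 pos [0.471  0.2709 0.1695] yaw 0.76 w 0.092 F [-0.2 -0.4 -0.1]
shift in present axes mm: [  2.    7.9 127.5] turn: 0.36
```

View pics/b_t.png

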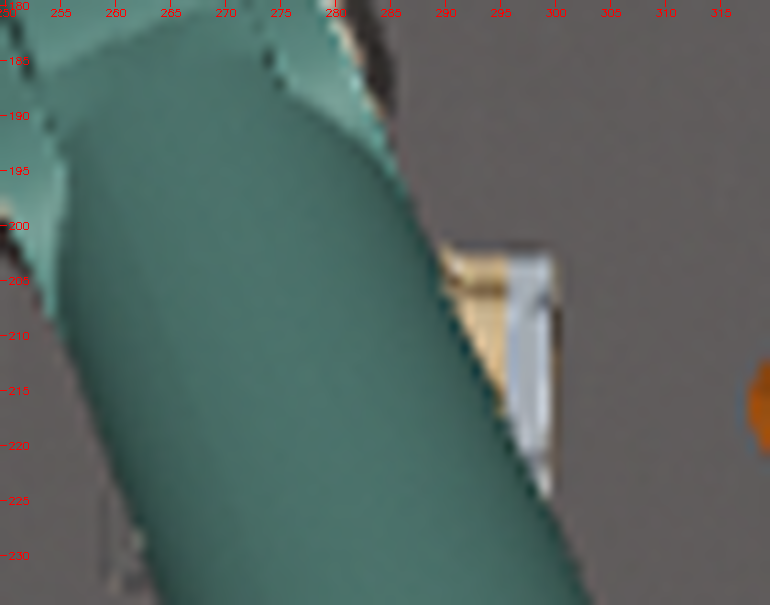

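View pics/b_scene.png

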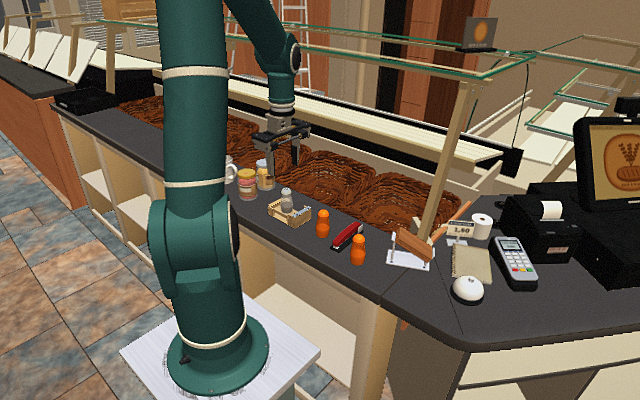

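The arm hides the caddy from the top camera, but the scene camera sees the gripper at about (285,145) with the shaker below it at (287,197). I'll check the fingertips' projection.

```bash
python3 - <<'E'
from h import *
d=load("b");S=d["scene"]
zoom(S,245,100,325,210,5.4,"b_s2.png")
p=np.array([.471,.2709,.1695])
for dx in(-.046,0,.046):
  for dy in(-.01,.01): print(dx,dy,np.round(proj(S,p+[dx,dy,0]),1))
E
```

```text
-0.046 -0.01 [274.2 175.4]
-0.046 0.01 [269.6 173.3]
0 -0.01 [285.1 170.4]
0 0.01 [280.5 168.4]
0.046 -0.01 [295.5 165.7]
0.046 0.01 [290.9 163.8]
```

View pics/b_s2.png

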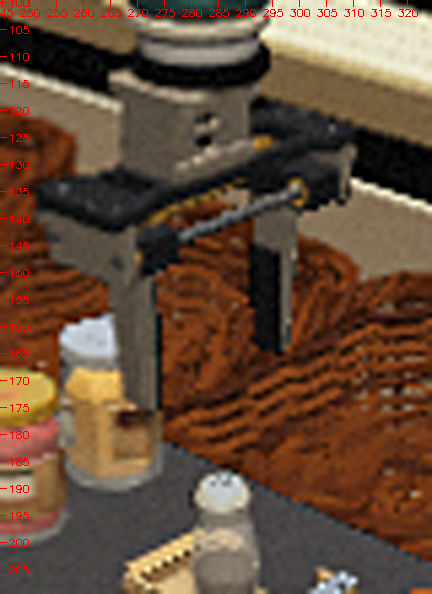

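The predicted inner fingertip corners (274.2,175.4) and (290.9,163.8) match the picture to about 0.3 px, so the scene camera can be trusted here. I'll refine the shaker axis and descend.

```bash
python3 - <<'E'
from h import *
d=load("a");T,S=d["top"],d["scene"]
s=lambda x,y:(264+x/14-.5,184+y/14-.5)
q=onz(S,*s(319,409),.016); dr=q-S["origin"]; dr[2]=0; dr/=np.linalg.norm(dr); print("base",q+dr*.022)
go(.4725,.2640,.045,0.4)
E
```

```text
base [0.48539033 0.27606972 0.016     ]
t 2.5 pos [0.4715 0.2714 0.1703] yaw 0.77 w 0.0921 F [0.5 0.2 0.3]
shift in present axes mm: [  0.8   7.5 125.3] turn: 0.37
```

```bash
python3 - <<'E'
from h import *
d=load("a");T,S=d["top"],d["scene"]
t=lambda x,y:(258+x/16-.5,198+y/16-.5)
s=lambda x,y:(264+x/14-.5,184+y/14-.5)
print("right edge",onz(T,*t(425,265),.04),"bottom edge",onz(T,*t(330,368),.04))
print("cap L/R",onz(T,*t(245,235),.1),onz(T,*t(392,235),.1),"cap top/bot",onz(T,*t(320,155),.1),onz(T,*t(320,305),.1))
for z,a,b in((.1,242,383),(.04,233,402)):
  # widths in scene at height
  for P in [(.472,.264),(.478,.27),(.484,.276)]:
    print(z,P,proj(S,[*P,z]), "drawn", ((proj(S,[*P,z])+.5-[264,184])*14))
    print("   T drawn",((proj(T,[*P,z])+.5-[258,198])*16))
E
```

```text
right edge [0.47478759 0.24583426 0.04      ] bottom edge [0.45210946 0.2655728  0.04      ]
cap L/R [0.47063294 0.27962571 0.1       ] [0.47115169 0.24911431 0.1       ] cap top/bot [0.48774183 0.26455719 0.1       ] [0.45620808 0.26362056 0.1       ]
0.1 (0.472, 0.264) [285.21261659 189.74224611] drawn [303.97663222  87.39144554]
   T drawn [320.42440955 229.76493113]
0.1 (0.478, 0.27) [285.2132281  188.45327633] drawn [303.98519345  69.34586855]
   T drawn [292.41386756 200.77320058]
0.1 (0.484, 0.276) [285.21390203 187.17994211] drawn [303.99462836  51.5191895 ]
   T drawn [264.44664009 171.8208873 ]
0.04 (0.472, 0.264) [285.71053967 205.85819306] drawn [310.94755537 313.01470289]
   T drawn [340.03333814 276.4053446 ]
0.04 (0.478, 0.27) [285.70730321 204.507041  ] drawn [310.90224495 294.09857397]
   T drawn [312.9280673  248.33931149]
0.04 (0.484, 0.276) [285.70418024 203.17176002] drawn [310.85852334 275.4046403 ]
   T drawn [285.86281978 220.30949472]
```

carry_out(
  increments=[1, 7.5, 15, 0.4, 1, 0, 0, 18, 0, 1, 0, 0, 18, 0, 1, 0, 0, 18, 0, 1, 0, 0, 18, 0, 1, 0, 0, 18, 0, 1, 0, 0, 18, 0, 1, 0, 0, 2, 0, 1],
)

```text
time_s: 3.3
position: [0.4714, 0.2633, 0.0435]
tool_rot: [[1.0, 0.007, -0.002], [0.007, -1.0, -0.001], [-0.002, 0.001, -1.0]]
contact_force: [-0.0, -0.2, 0.0]
grip_width: 0.0918
```

carry_out(
  increments=[0, 0, 0, 0, 1, 0, 0, 0, 0, 0.6, 0, 0, 0, 0, 0.3, 0, 0, 0, 0, 0.3, 0, 0, 0, 0, 0.3, 0, 0, 0, 0, 0.3, 0, 0, 0, 0, 0.3],
  grip_force=15,
)

```text
time_s: 4.0
position: [0.4723, 0.2635, 0.0447]
tool_rot: [[1.0, 0.006, 0.0], [0.006, -1.0, 0.0], [0.0, -0.0, -1.0]]
contact_force: [0.2, 0.3, 0.2]
grip_width: 0.0458
```

```bash
python3 - <<'E'
from h import *
go(.4725,.2640,.045,0.4)
d=snap("c");zoom(d["scene"],245,130,325,235,5.7,"c_s.png")
E
```

```text
t 4.0 pos [0.4723 0.2635 0.0447] yaw 0.35 w 0.0458 F [0.2 0.3 0.2]
shift in present axes mm: [ 0.2 -0.5 -0.3] turn: -0.05
```

View pics/c_s.png

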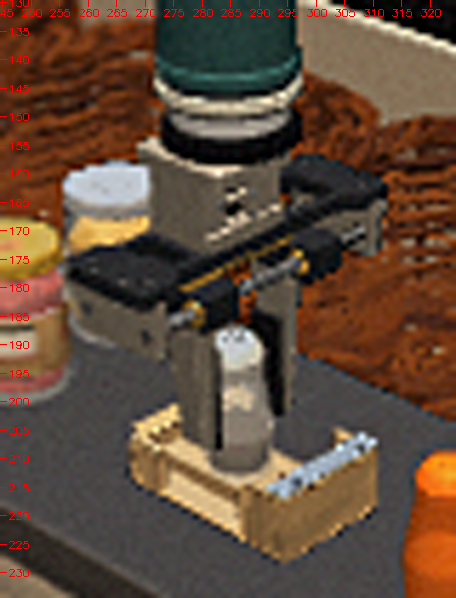

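The fingers straddle the shaker at 45.8 mm and are still closing. I'll let them settle and then check the grip.

carry_out(
  increments=[0, 0, 0, 0, 0.3, 0, 0, 0, 0, 0.3, 0, 0, 0, 0, 0.3, 0, 0, -5, 0, 0.3, 0, 0, -5, 0, 0.3],
  grip_force=15,
)

```text
time_s: 4.6
position: [0.472, 0.2632, 0.0547]
tool_rot: [[1.0, 0.006, -0.001], [0.006, -1.0, -0.0], [-0.001, 0.0, -1.0]]
contact_force: [0.5, 0.5, -1.1]
grip_width: 0.0408
```

Gripped at 40.8 mm with about 1 N of load. I'll lift it, carry it left, then lower it to TCP z≈0.029.

carry_out(
  increments=[0, 0, -20, 0, 0.3, 0, 0, -25, 0, 0.3, 0, 0, -5, 0, 0.3, 2, -25, 0, 0, 0.3, 2, -30, 0, 0, 0.3, 2, -30, 0, 0, 0.3, 2, -25, 0, 0, 0.3, 0, -2, 0, 0, 0.3],
)

```text
time_s: 5.4
position: [0.4784, 0.3795, 0.1038]
tool_rot: [[1.0, 0.011, -0.0], [0.011, -1.0, 0.001], [-0.0, -0.001, -1.0]]
contact_force: [0.1, -0.8, -0.9]
grip_width: 0.0408
```

carry_out(
  increments=[0, 0, 10, 0, 0.3, 0, 0, 20, 0, 0.3, 0, 0, 20, 0, 0.3, 0, 0, 15, 0, 0.3, 0, 0, 0, 0, 0.3],
)

```text
time_s: 5.9
position: [0.4782, 0.3729, 0.0369]
tool_rot: [[1.0, 0.005, -0.004], [0.005, -1.0, -0.004], [-0.004, 0.004, -1.0]]
contact_force: [0.2, 0.1, -1.2]
grip_width: 0.0408
```

```bash
python3 - <<'E'
from h import *
go(.480,.3750,.0287,0.4)
d=snap("d");zoom(d["scene"],215,130,325,235,5,"d_s.png")
E
```

```text
t 5.9 pos [0.4782 0.3729 0.0369] yaw 0.26 w 0.0408 F [ 0.2  0.1 -1.2]
shift in present axes mm: [ 1.8 -2.1  8.2] turn: -0.14
```

View pics/d_s.png

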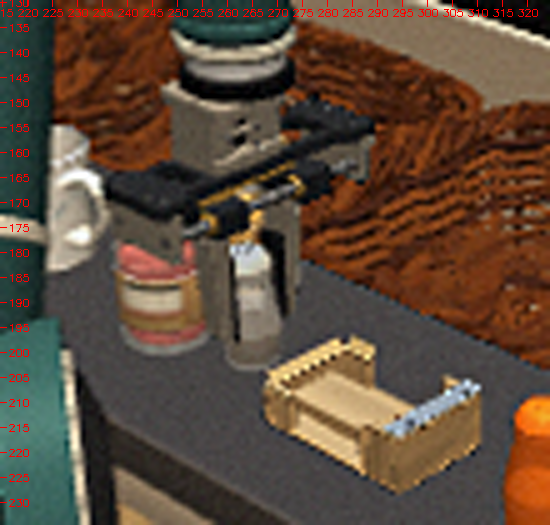

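The empty caddy is visible at (288,207) and the shaker is held just above the counter at (250,190). Lowering gently to contact.

carry_out(
  increments=[0, 0, 3, 0, 0.3, 0, 0, 2, 0, 0.3, 0, 0, 1.5, 0, 0.3, 0, 0, 0, 0, 0.3, 0, 0, 0, 0, 0.3],
)

```text
time_s: 6.5
position: [0.4797, 0.3756, 0.0333]
tool_rot: [[1.0, 0.006, 0.0], [0.006, -1.0, 0.0], [0.0, -0.0, -1.0]]
contact_force: [-0.8, -0.4, -0.7]
grip_width: 0.0408
```

```bash
python3 - <<'E'
from h import *
go(.480,.3750,.0287,0.4)
E
```

```text
t 6.5 pos [0.4797 0.3756 0.0333] yaw 0.35 w 0.0408 F [-0.8 -0.4 -0.7]
shift in present axes mm: [0.3 0.6 4.6] turn: -0.05
```

carry_out(
  increments=[0, 0, 2, 0, 0.3, 0, 0, 1.5, 0, 0.3, 0, 0, 1, 0, 0.3, 0, 0, 0, 0, 0.3, 0, 0, 0, 0, 0.3],
)

```text
time_s: 7.0
position: [0.4795, 0.3755, 0.0287]
tool_rot: [[1.0, 0.006, -0.0], [0.006, -1.0, 0.0], [-0.0, -0.0, -1.0]]
contact_force: [-1.6, -0.8, 0.8]
grip_width: 0.0407
```

The sign of Fz flipped, so the shaker is on the counter. Opening the jaws slowly.

carry_out(
  increments=[0, 0, 0.4, 0, 0.3, 0, 0, 0, 0, 0.5, 0, 0, 0, 0, 0.55, 0, 0, 0, 0, 0.7, 0, 0, 0, 0, 0.9, 0, 0, 0, 0, 1, 0, 0, 0, 0, 1, 0, 0, 0, 0, 1],
)

```text
time_s: 7.8
position: [0.4796, 0.3755, 0.0282]
tool_rot: [[1.0, 0.006, 0.0], [0.006, -1.0, 0.0], [0.0, -0.0, -1.0]]
contact_force: [0.7, 0.1, 0.7]
grip_width: 0.0884
```

carry_out(
  increments=[0, 0, -10, 0, 1, 0, 0, -25, 0, 1, 0, 0, -35, 0, 1, 0, 0, -40, 0, 1, 0, 0, -40, 0, 1, 0, 0, -5, 0, 1],
)

```text
time_s: 8.4
position: [0.4824, 0.3772, 0.1894]
tool_rot: [[1.0, 0.006, 0.007], [0.006, -1.0, 0.007], [0.007, -0.007, -1.0]]
contact_force: [0.6, -0.6, 0.7]
grip_width: 0.0921
```

```bash
python3 - <<'E'
from h import *
go(.541,-.16,.16,25.5)
d=snap("e");zoom(d["scene"],215,130,325,235,5,"e_s.png")
E
```

```text
t 8.4 pos [0.4824 0.3772 0.1894] yaw 0.32 w 0.0921 F [ 0.6 -0.6  0.7]
shift in present axes mm: [ 55.4 537.7  26.1] turn: -25.18
```

View pics/e_s.png

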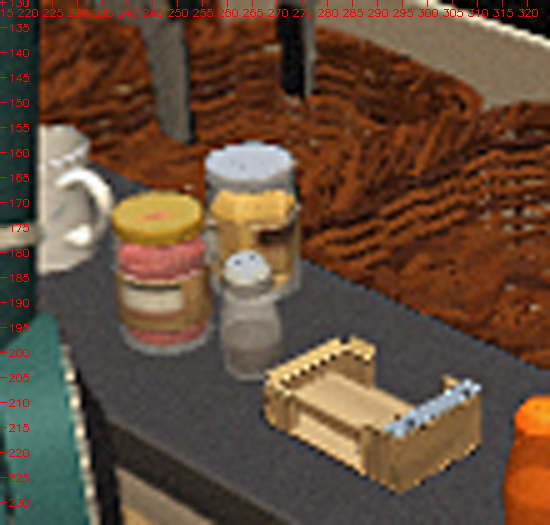

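The shaker stands upright at (250,190), the jars have not moved and the caddy is empty. I'll travel to the pile at z≈0.19.

carry_out(
  increments=[3, 25, 0, 0, 1, 7, 45, 0, 0, 1, 7, 45, 0, 0, 1, 7, 45, 0, 0, 1, 7, 45, 0, 0, 1, 7, 45, 0, 0, 1, 7, 45, 0, 0, 1, 7, 45, 0, 0, 1],
)

```text
time_s: 9.3
position: [0.5325, 0.034, 0.1818]
tool_rot: [[1.0, 0.006, -0.003], [0.006, -1.0, -0.001], [-0.003, 0.001, -1.0]]
contact_force: [1.0, 0.9, -0.4]
grip_width: 0.092
```

carry_out(
  increments=[3, 45, 0, 0, 1, 0, 45, 0, 0, 1, 0, 45, 0, 0, 1, 0, 45, 0, 0, 1, 0, 18, 0, -8.4, 1, 0, 0, 0, -8.4, 1, 0, 0, 0, -8.4, 1, 0, 0, 0, 0, 1],
)

```text
time_s: 10.1
position: [0.5367, -0.1622, 0.1817]
tool_rot: [[0.902, 0.431, -0.003], [0.431, -0.902, 0.001], [-0.002, -0.002, -1.0]]
contact_force: [-0.2, -0.1, -0.4]
grip_width: 0.0919
```

```bash
python3 - <<'E'
from h import *
go(.541,-.16,.16,25.5)
d=snap("f");zoom(d["scene"],370,130,470,280,4,"f_s.png")
zoom(d["top"],200,165,330,235,6,"f_t.png",10)
E
```

```text
t 10.1 pos [ 0.5367 -0.1622  0.1817] yaw 25.53 w 0.0919 F [-0.2 -0.1 -0.4]
shift in present axes mm: [ 4.9 -0.1 21.7] turn: 0.03
```

View pics/f_s.png

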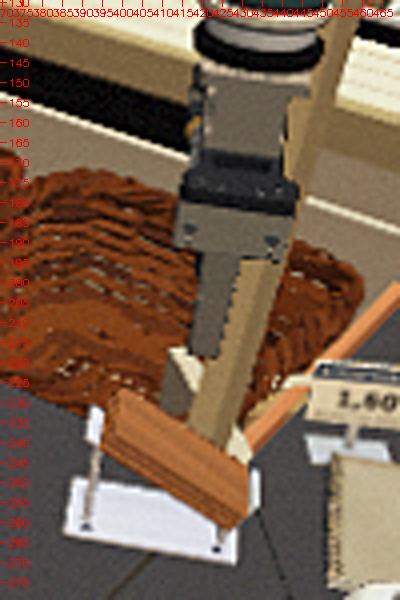

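View pics/f_t.png

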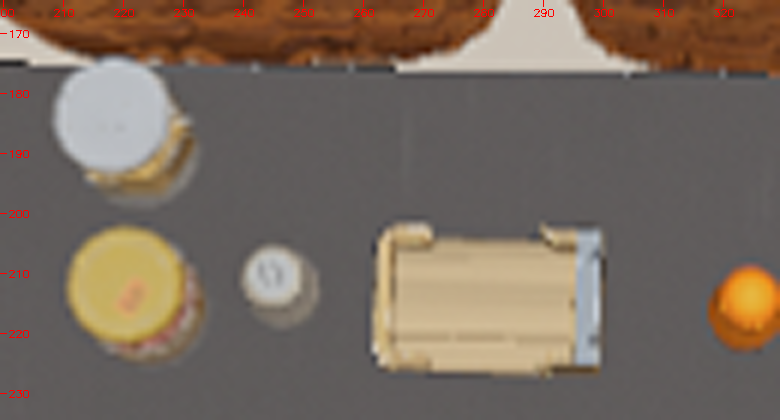

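The shaker is clear of everything at (246,211) in the top view. Its true position is known from the release, so I'll use it to check camera bias, and check the fingertip here as well.

```bash
python3 - <<'E'
from h import *
d=load("f");T,S=d["top"],d["scene"]
# cap centroid by mask in top
im=T["color"].astype(int)[200:222,238:256]
print("T cap centre", onz(T,244.8,210.3,.084))
print("expect T px",proj(T,[.4796,.3755,.084]),"S px",proj(S,[.4796,.3755,.084]))
p=np.array([.5367,-.1622,.1817]);x=np.array([.902,.431,0]);y=np.array([.431,-.902,0])
for a in(-.046,-.064):
  for b in(-.01,.01): print(a,b,np.round(proj(S,p+a*x+b*y),1))
zoom(S,410,180,450,225,14,"f_s2.png")
zoom(T,230,198,260,224,20,"f_t2.png",2)
E
```

```text
T cap centre [0.47810214 0.37536159 0.084     ]
expect T px [244.77733082 209.85951603] S px [263.54002496 182.22685589]
-0.046 -0.01 [415.8 216.5]
-0.046 0.01 [423.9 217.8]
-0.064 -0.01 [415.4 220.4]
-0.064 0.01 [423.8 221.7]
```

View pics/f_s2.png

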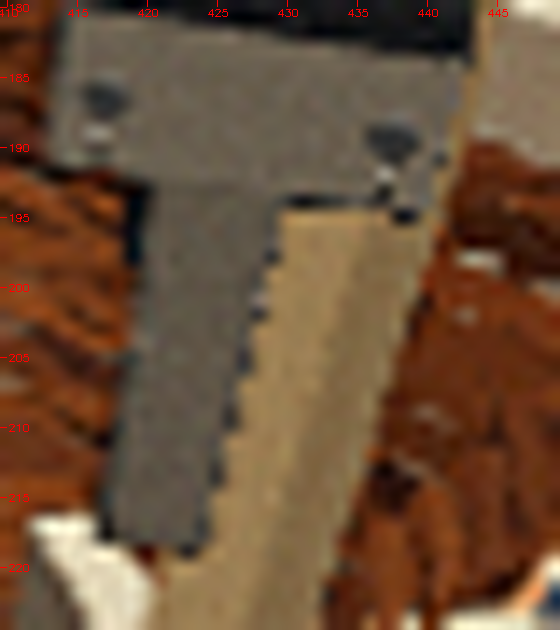

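View pics/f_t2.png

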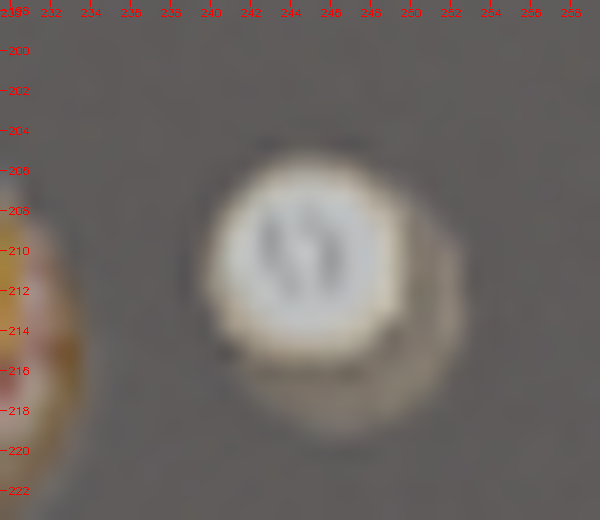

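The top camera reads x about 1.7 mm low; y is good. With that correction both views put the caddy at x≈0.477 and the pile centre at ≈(0.542,-0.160). I'll descend to straddle the pile slightly uphill of its centre.

```bash
python3 -c "
from h import *
go(.541,-.158,.0425,25.5)"
```

```text
t 10.2 pos [ 0.5371 -0.162   0.1822] yaw 25.34 w 0.0919 F [-0.1 -0.6 -0.9]
shift in present axes mm: [  5.5  -1.8 139.7] turn: -0.16
```

carry_out(
  increments=[5.5, -2, 5, 0, 1, 0, 0, 20, 0, 1, 0, 0, 25, 0, 1, 0, 0, 25, 0, 1, 0, 0, 25, 0, 1, 0, 0, 20, 0, 1, 0, 0, 10, 0, 1, 0, 0, 0, 0, 1],
)

```text
time_s: 11.0
position: [0.5411, -0.1573, 0.0517]
tool_rot: [[0.902, 0.431, -0.003], [0.431, -0.902, 0.0], [-0.003, -0.002, -1.0]]
contact_force: [0.7, 0.5, 0.1]
grip_width: 0.092
```

```bash
python3 - <<'E'
from h import *
go(.541,-.158,.0425,25.5)
d=snap("g");zoom(d["scene"],370,170,450,280,5.4,"g_s.png")
E
```

```text
t 11.0 pos [ 0.5411 -0.1573  0.0517] yaw 25.53 w 0.092 F [0.7 0.5 0.1]
shift in present axes mm: [-0.3  0.6  9.2] turn: 0.03
```

View pics/g_s.png

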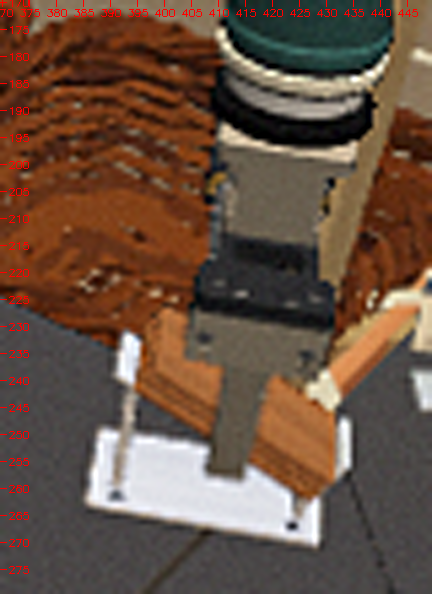

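The near finger at (411,250) is about midway along the pile's near side. I'll lower the last 9 mm and close.

carry_out(
  increments=[0, 0, 5, 0, 1, 0, 0, 3, 0, 1, 0, 0, 0, 0, 1, 0, 0, 0, 0, 0.75, 0, 0, 0, 0, 0.6, 0, 0, 0, 0, 0.5, 0, 0, 0, 0, 0.5, 0, 0, 0, 0, 0.5],
  grip_force=12,
)

```text
time_s: 11.9
position: [0.542, -0.158, 0.0453]
tool_rot: [[0.902, 0.431, 0.0], [0.431, -0.902, -0.0], [0.0, 0.0, -1.0]]
contact_force: [0.3, -0.5, 0.9]
grip_width: 0.0601
```

carry_out(
  increments=[0, 0, 0, 0, 0.5, 0, 0, 0, 0, 0.5, 0, 0, 0, 0, 0.5, 0, 0, 0, 0, 0.5],
)

```text
time_s: 12.3
position: [0.542, -0.158, 0.0453]
tool_rot: [[0.902, 0.431, 0.0], [0.431, -0.902, 0.0], [0.0, 0.0, -1.0]]
contact_force: [-1.1, 0.2, 1.4]
grip_width: 0.0598
```

```bash
python3 - <<'E'
from h import *
go(.541,-.158,.0425,25.5)
d=snap("h");zoom(d["scene"],370,170,450,280,5.4,"h_s.png")
E
```

```text
t 12.3 pos [ 0.542  -0.158   0.0453] yaw 25.55 w 0.0598 F [-1.1  0.2  1.4]
shift in present axes mm: [-0.9 -0.4  2.8] turn: 0.05
```

View pics/h_s.png

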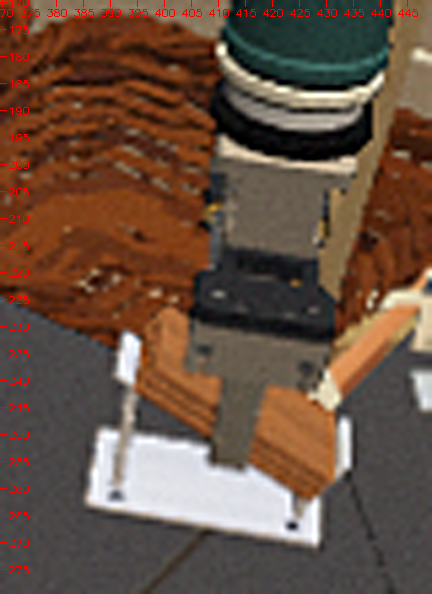

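The pile is held at 59.8 mm, but the tips are only 14.6 mm below the pile's centre. I'll regrip 2.5 mm lower so the pads cover the bottom board well.

carry_out(
  increments=[0, 0, 0, 0, 0.75, 0, 0, 0, 0, 0.75, 0, 0, 2.5, 0, 0.75, 0, 0, 0, 0, 0.75, 0, 0, 0, 0, 0.5, 0, 0, 0, 0, 0.5, 0, 0, 0, 0, 0.5, 0, 0, 0, 0, 0.5],
  grip_force=12,
)

```text
time_s: 13.2
position: [0.5418, -0.158, 0.0426]
tool_rot: [[0.902, 0.431, -0.0], [0.431, -0.902, 0.0], [-0.0, -0.0, -1.0]]
contact_force: [0.2, -0.6, -1.7]
grip_width: 0.0598
```

carry_out(
  increments=[0, 0, 0, 0, 0.5, 0, 0, 0, 0, 0.5, 0, 0, 0, 0, 0.5, 0, 0, -1, 0, 0.5, 0, 0, -3, 0, 0.5, 0, 0, -4, 0, 0.5, 0, 0, 0, 0, 0.5, 0, 0, 0, 0, 0.5],
  grip_force=25,
)

```text
time_s: 14.0
position: [0.5421, -0.1579, 0.051]
tool_rot: [[0.902, 0.431, 0.001], [0.431, -0.902, -0.0], [0.001, 0.0, -1.0]]
contact_force: [0.1, -1.0, -0.2]
grip_width: 0.0598
```

```bash
python3 - <<'E'
from h import *
go(.541,-.158,.0425,25.5)
d=snap("i");zoom(d["scene"],370,170,450,280,5.4,"i_s.png")
E
```

```text
t 14.0 pos [ 0.5421 -0.1579  0.051 ] yaw 25.55 w 0.0598 F [ 0.1 -1.  -0.2]
shift in present axes mm: [-1.1 -0.4  8.5] turn: 0.05
```

View pics/i_s.png

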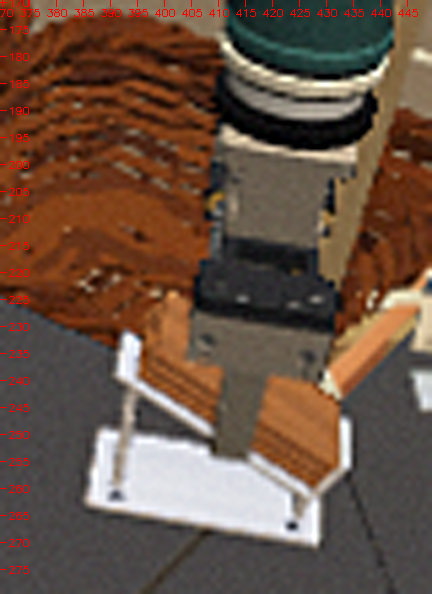

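All three boards lift together off the plate, with no visible shear. I'll raise the pile above the 90 mm bystanders, then turn it to the caddy's yaw.

carry_out(
  increments=[0, 0, -10, 0, 0.5, 0, 0, -20, 0, 0.5, 0, 0, -20, 0, 0.5, 0, 0, -20, 0, 0.5, 0, 0, -20, 0, 0.5, 0, 0, -10, 0, 0.5, 0, 0, 0, 0, 0.5],
)

```text
time_s: 14.8
position: [0.5429, -0.1582, 0.1524]
tool_rot: [[0.902, 0.431, 0.003], [0.431, -0.902, -0.0], [0.003, 0.002, -1.0]]
contact_force: [-0.3, 1.6, -1.7]
grip_width: 0.0599
```

carry_out(
  increments=[0, 0, 0, 4, 0.5, 0, 0, 0, 5, 0.5, 0, 0, 0, 5, 0.5, 0, 0, 0, 5, 0.5, 0, 0, 0, 4, 0.5, 0, 0, 0, 2.2, 0.5, 0, 0, 0, 0, 0.5],
)

```text
time_s: 15.5
position: [0.5412, -0.1577, 0.1496]
tool_rot: [[1.0, 0.006, -0.002], [0.006, -1.0, 0.0], [-0.002, -0.0, -1.0]]
contact_force: [0.3, 0.5, -2.4]
grip_width: 0.0597
```

```bash
python3 - <<'E'
from h import *
go(.477,.256,.15,.4)
d=snap("j");zoom(d["scene"],370,130,450,240,5.4,"j_s.png")
E
```

```text
t 15.5 pos [ 0.5412 -0.1577  0.1496] yaw 0.35 w 0.0597 F [ 0.3  0.5 -2.4]
shift in present axes mm: [-6.170e+01 -4.141e+02 -2.000e-01] turn: -0.05
```

View pics/j_s.png

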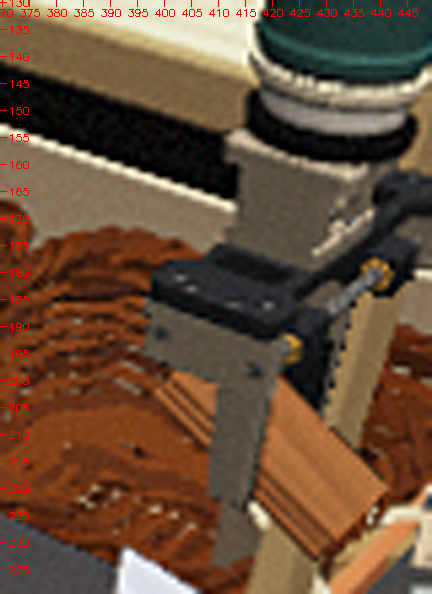

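The pile still holds its tilt. Carrying it to hover over the caddy.

carry_out(
  increments=[-3, -20, 0, 0, 0.5, -6, -40, 0, 0, 0.5, -6, -40, 0, 0, 0.5, -6, -40, 0, 0, 0.5, -6, -40, 0, 0, 0.5, -6, -40, 0, 0, 0.5, -6, -40, 0, 0, 0.5, -6, -40, 0, 0, 0.5],
)

```text
time_s: 16.4
position: [0.4946, 0.1432, 0.1506]
tool_rot: [[1.0, 0.007, 0.0], [0.007, -1.0, 0.0], [0.0, -0.0, -1.0]]
contact_force: [1.0, -0.5, -0.4]
grip_width: 0.0596
```

carry_out(
  increments=[-6, -40, 0, 0, 0.5, -6, -40, 0, 0, 0.5, -4, -30, 0, 0, 0.5, -3, -15, 5, 0, 0.5, 0, -5, 10, 0, 0.5, 0, 0, 10, 0, 0.5, 0, 0, 0, 0, 0.5, 0, 0, 0, 0, 0.5],
)

```text
time_s: 17.2
position: [0.4757, 0.2695, 0.1252]
tool_rot: [[1.0, 0.003, -0.001], [0.003, -1.0, -0.001], [-0.001, 0.001, -1.0]]
contact_force: [1.3, 0.6, -0.3]
grip_width: 0.0599
```

```bash
python3 - <<'E'
from h import *
go(.477,.272,.12,.4)
d=snap("k");zoom(d["scene"],255,130,325,235,5.7,"k_s.png");zoom(d["top"],250,180,320,235,11,"k_t.png")
E
```

```text
t 17.2 pos [0.4757 0.2695 0.1252] yaw 0.18 w 0.0599 F [ 1.3  0.6 -0.3]
shift in present axes mm: [ 1.3 -2.5  5.2] turn: -0.22
```

View pics/k_s.png

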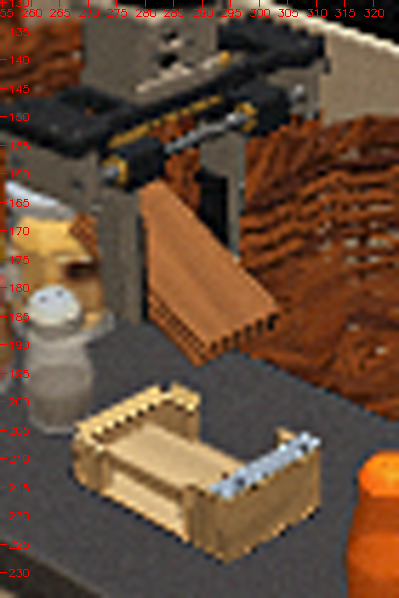

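View pics/k_t.png

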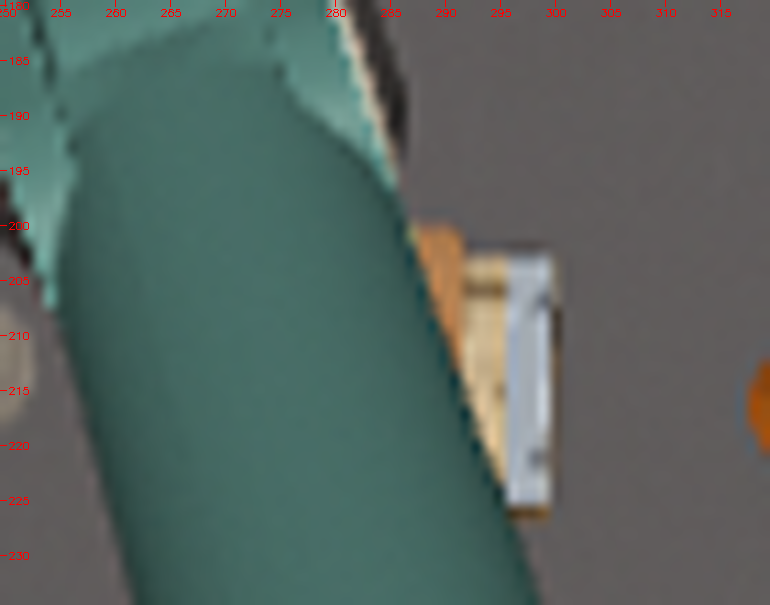

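Both views show the pile's low end clear of the lip: the far top corner is at (291.5,200) in top and (303.6,184) in scene. I'll measure how the pile sits relative to the TCP.

```bash
python3 - <<'E'
from h import *
d=load("k");T,S=d["top"],d["scene"]
s=lambda x,y:(255+x/5.7-.5,130+y/5.7-.5); t=lambda x,y:(250+x/11-.5,180+y/11-.5)
print("far T0 tri",tri(T,t(463,226),S,s(280,308)))
print("T0 edge T",onz(T,*t(464,226),.126),onz(T,*t(464,340),.126))
for n,p,z in(("far T0",(281,308),.126),("near T0",(205,346),.126),("near B0",(203,363),.1075),("far B0",(278,322),.1075)):
    print(n,onz(S,*s(*p),z))
zoom(S,275,150,310,200,14,"k_s2.png",5)
# sharper lip estimates now
P=np.array([.4757,.2695,.1252])
th=np.radians(28)
for n,a,nn in(("T0",-.055,.0105),("B0",-.055,-.0105)):
    dy=a*np.cos(th)-nn*np.sin(th); dz=a*np.sin(th)+nn*np.cos(th)
    for w in(-.03,.03):
        q=P+[w,-.0018+dy,.0174+dz]; print(n,w,q,"drawn14",(proj(S,q)+.5-[275,150])*14,"T",proj(T,q))
E
```

```text
far T0 tri (array([0.50770758, 0.21721461, 0.12527745]), np.float64(0.00037494335920852054))
T0 edge T [0.50771143 0.21675229 0.126     ] [0.47322793 0.21589401 0.126     ]
far T0 [0.50692247 0.21600001 0.126     ]
near T0 [0.44802942 0.21663023 0.126     ]
near B0 [0.45732596 0.22771953 0.1075    ]
far B0 [0.51906586 0.22945076 0.1075    ]
T0 -0.03 [0.4457     0.21420843 0.12605001] drawn14 [223.99234126 577.19462982] T [291.99002564 218.73996753]
T0 0.03 [0.5057     0.21420843 0.12605001] drawn14 [412.38324313 480.75926573] T [292.44096237 200.65742332]
B0 -0.03 [0.4457     0.22406733 0.10750811] drawn14 [193.27795827 636.45529458] T [289.23999599 219.55511357]
B0 0.03 [0.5057     0.22406733 0.10750811] drawn14 [380.24172656 539.26783652] T [289.70321645 201.65934368]
```

View pics/k_s2.png

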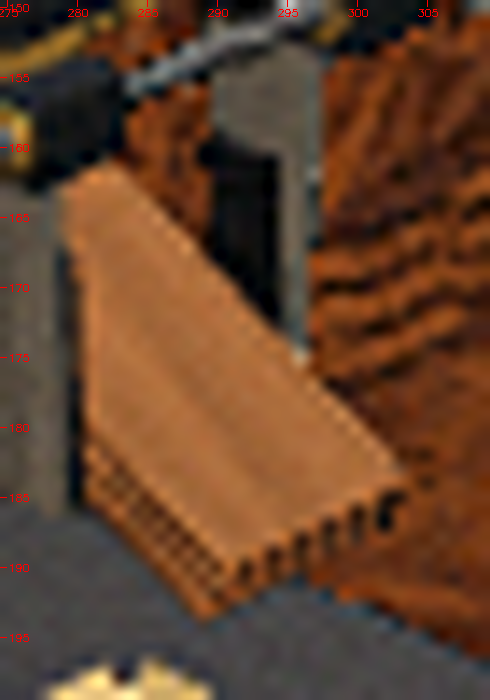

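The pile is centred on the TCP to within about 1 mm; its low top edge is 53.4 mm right of the TCP, against 53.5 expected at 28°. I'll descend partway clear of the lip and compare pile and caddy in the same picture.

carry_out(
  increments=[0, 1, 10, 0, 0.5, 0, 0, 15, 0, 0.5, 0, 0, 15, 0, 0.5, 0, 0, 15, 0, 0.5, 0, 0, 8, 0, 0.5, 0, 0, 0, 0, 0.5, 0, 0, 0, 0, 0.5],
)

```text
time_s: 18.0
position: [0.4755, 0.2705, 0.0625]
tool_rot: [[1.0, 0.006, -0.0], [0.006, -1.0, -0.0], [-0.0, 0.0, -1.0]]
contact_force: [0.9, -0.1, -1.7]
grip_width: 0.06
```

```bash
python3 - <<'E'
from h import *
go(.476,.268,.062,.4)
d=snap("l");zoom(d["scene"],262,165,314,232,11.5,"l_s.png")
zoom(d["top"],270,190,310,232,14,"l_t.png")
go(.476,.268,.062,.4)
E
```

```text
t 18.0 pos [0.4755 0.2705 0.0625] yaw 0.34 w 0.06 F [ 0.9 -0.1 -1.7]
shift in present axes mm: [0.5 2.5 0.5] turn: -0.06
t 18.1 pos [0.4758 0.2709 0.0632] yaw 0.34 w 0.0598 F [-0.  -0.4 -0.9]
shift in present axes mm: [0.1 2.9 1.2] turn: -0.06
```

View pics/l_s.png

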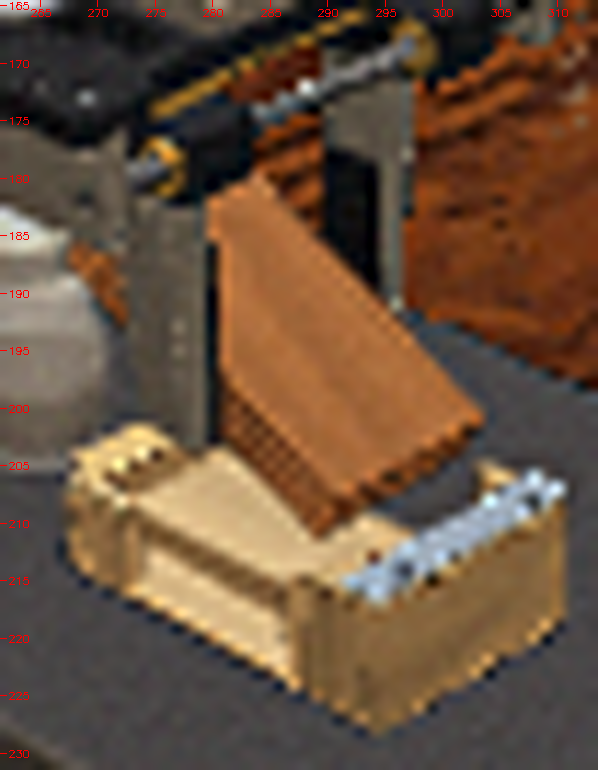

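View pics/l_t.png

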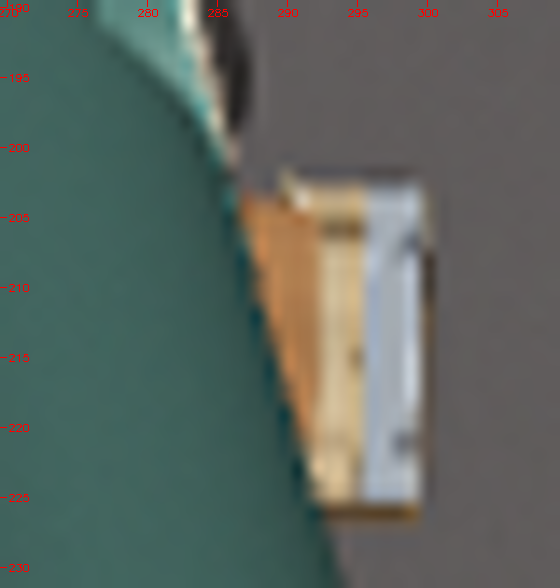

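```bash
python3 - <<'E'
from h import *
d=load("l");T,S=d["top"],d["scene"]
t=lambda x,y:(270+x/14-.5,190+y/14-.5); s=lambda x,y:(262+x/11.5-.5,165+y/11.5-.5)
for v in(196,200,205): print("T far T0",onz(T,*t(318,v),.064))
print("T lip far/near inner",onz(T,*t(366,184),.046),onz(T,*t(362,502),.046), "outer",onz(T,*t(425,184),.046))
print("S far T0",onz(S,*s(483,415),.064),"near T0",onz(S,*s(343,496),.064),"near B0",onz(S,*s(322,538),.0455))
print("S lip in near/far",onz(S,*s(347,585),.046),onz(S,*s(532,473),.046),"out near/far",onz(S,*s(375,605),.046),onz(S,*s(566,488),.046))
P=np.array([.4758,.2709,.0632]); th=np.radians(28)
for n,a,nn in(("T0",-.055,.0105),("B0",-.055,-.0105)):
    dy=a*np.cos(th)-nn*np.sin(th); dz=a*np.sin(th)+nn*np.cos(th)
    for w in(-.03,.03):
        q=P+[w,dy,.0174+dz]; print(n,w,np.round(q,4),"S drawn",(proj(S,q)+.5-[262,165])*11.5,"T drawn",(proj(T,q)+.5-[270,190])*14)
# caddy model points: centre c, yaw
c=np.array([.476,.256,.016])
for n,o in(("lip in far",(.0385,-.0495,.03)),("lip in near",(-.0385,-.0495,.03)),("lip out far",(.0385,-.0635,.03)),("lip out near",(-.0385,-.0635,.03)),("base near R",(-.0385,-.0635,-.016)),("base far R",(.0385,-.0635,-.016)),("base near L",(-.0385,.0635,-.016))):
    q=c+o; print(n,"S drawn",np.round((proj(S,q)+.5-[262,165])*11.5),"T drawn",np.round((proj(T,q)+.5-[270,190])*14))
E
```

```text
T far T0 [0.5076769  0.21763098 0.064     ]
T far T0 [0.50668999 0.21760657 0.064     ]
T far T0 [0.50545664 0.21757607 0.064     ]
T lip far/near inner [0.51419314 0.20677621 0.046     ] [0.43548165 0.20591762 0.046     ] outer [0.51443473 0.19230597 0.046     ]
S far T0 [0.50623079 0.21671476 0.064     ] near T0 [0.44899136 0.21552852 0.064     ] near B0 [0.45058405 0.2255839  0.0455    ]
S lip in near/far [0.43764002 0.20346345 0.046     ] [0.51431849 0.2054504  0.046     ] out near/far [0.43562528 0.19108164 0.046     ] [0.51477614 0.19304471 0.046     ]
T0 -0.03 [0.4458 0.2174 0.0641] S drawn [329.76068804 497.95150724] T drawn [312.62683893 448.24748622]
T0 0.03 [0.5058 0.2174 0.0641] S drawn [480.1285062  414.56828498] T drawn [318.7167468 203.5824351]
B0 -0.03 [0.4458 0.2273 0.0455] S drawn [305.35446518 542.64590586] T drawn [275.47268114 458.86566278]
B0 0.03 [0.5058 0.2273 0.0455] S drawn [454.59644033 458.86916714] T drawn [281.72113933 216.64600371]
lip in far S drawn [530. 471.] T drawn [367. 183.]
lip in near S drawn [339. 581.] T drawn [360. 494.]
lip out far S drawn [567. 489.] T drawn [424. 184.]
lip out near S drawn [376. 600.] T drawn [417. 495.]
base near R S drawn [379. 741.] T drawn [423. 521.]
base far R S drawn [565. 626.] T drawn [429. 217.]
base near L S drawn [ 62. 571.] T drawn [-85. 512.]
```

Predicted and seen corners agree within about 1 mm in both views for the pile, and for the caddy at (0.4755, 0.256). Lowering until the low edge is 3 mm above the floor, still clear of the lip.

carry_out(
  increments=[0, 0, 8, 0, 0.5, 0, 2, 8, 0, 0.5, 0, 0, 7, 0, 0.5, 0, 0, 3, 0, 0.5, 0, 0, 0, 0, 0.5, 0, 0, 0, 0, 0.5],
)

```text
time_s: 18.7
position: [0.4754, 0.2686, 0.0366]
tool_rot: [[1.0, 0.006, -0.0], [0.006, -1.0, -0.0], [-0.0, 0.0, -1.0]]
contact_force: [-0.3, 0.2, -1.0]
grip_width: 0.0603
```

```bash
python3 - <<'E'
from h import *
go(.4755,.2535,.037,.4)
d=snap("m");zoom(d["scene"],262,165,314,232,11.5,"m_s.png")
go(.4755,.2535,.037,.4)
E
```

```text
t 18.7 pos [0.4754 0.2686 0.0366] yaw 0.34 w 0.0603 F [-0.3  0.2 -1. ]
shift in present axes mm: [-0.  15.1 -0.4] turn: -0.06
t 18.8 pos [0.4756 0.2687 0.0369] yaw 0.34 w 0.0597 F [-0.2  0.2 -2.4]
shift in present axes mm: [-0.2 15.2 -0.1] turn: -0.06
```

View pics/m_s.png

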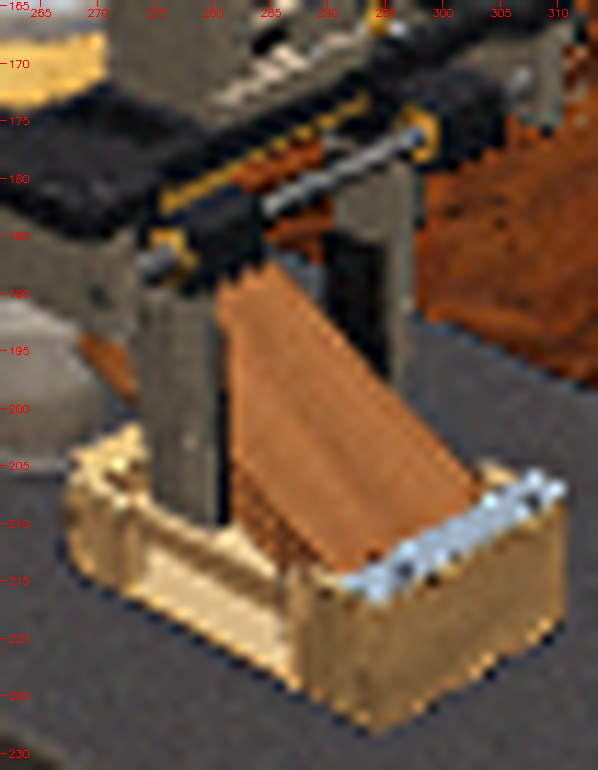

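The low end is down between the corner walls with no contact force. Sliding it under the lip toward the right wall.

carry_out(
  increments=[0, 3, 0, 0, 0.5, 0, 3, 0, 0, 0.5, 0, 3, 0, 0, 0.5, 0, 3, 0, 0, 0.5, 0, 1, 0, 0, 0.5, 0, 0, 0, 0, 0.5, 0, 0, 0, 0, 0.5],
)

```text
time_s: 19.5
position: [0.4755, 0.2557, 0.0367]
tool_rot: [[1.0, 0.006, 0.0], [0.006, -1.0, 0.0], [0.0, -0.0, -1.0]]
contact_force: [0.1, 0.4, -1.3]
grip_width: 0.06
```

```bash
python3 - <<'E'
from h import *
go(.4755,.2535,.037,.4)
d=snap("n");zoom(d["scene"],262,165,314,232,11.5,"n_s.png");zoom(d["top"],270,190,310,232,14,"n_t.png")
go(.4755,.2535,.037,.4)
E
```

```text
t 19.5 pos [0.4755 0.2557 0.0367] yaw 0.35 w 0.06 F [ 0.1  0.4 -1.3]
shift in present axes mm: [ 0.   2.2 -0.3] turn: -0.05
t 19.6 pos [0.4754 0.2558 0.0367] yaw 0.36 w 0.0597 F [ 0.4  0.6 -2.3]
shift in present axes mm: [ 0.1  2.3 -0.3] turn: -0.04
```

View pics/n_s.png

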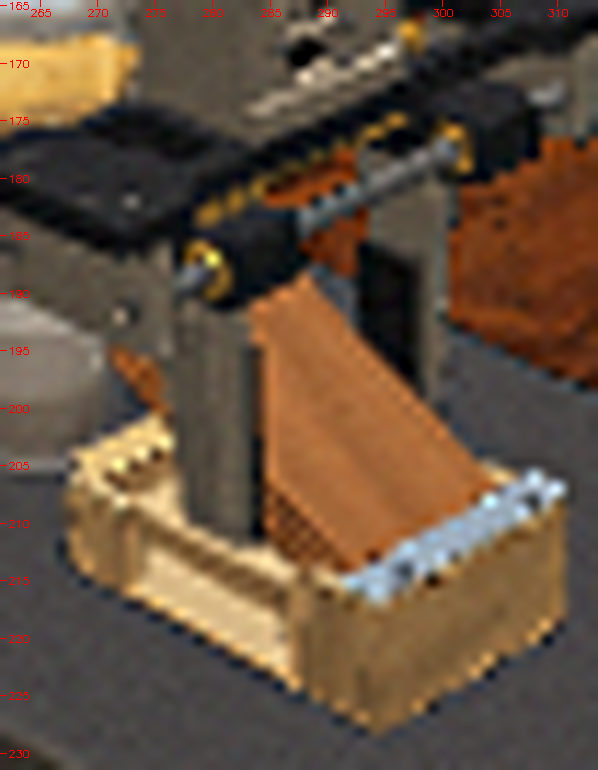

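View pics/n_t.png

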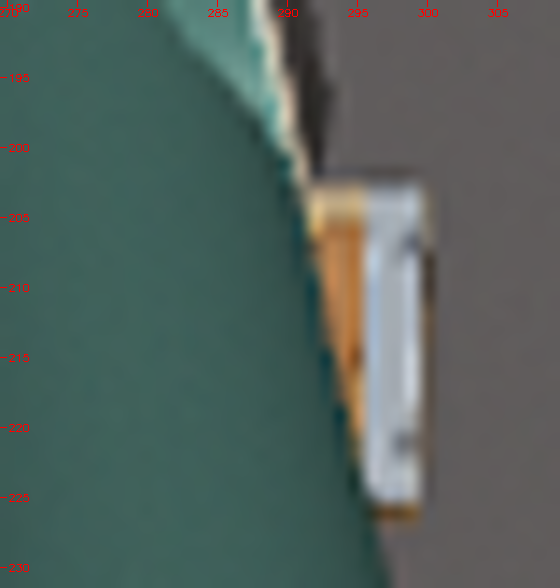

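The low end is under the lip with about 4 mm still to go to the end wall, and the TCP is above the caddy's centre. I'll ease the grip so the pile can pivot between the pads, then lower in small steps.

carry_out(
  increments=[0, 0, 0, 0, 0.5, 0, 0, 0, 0, 0.5, 0, 0, 2, 0, 0.5, 0, 0, 2, 0, 0.5, 0, 0, 2, 0, 0.5, 0, 0, 2, 0, 0.5, 0, 0, 0, 0, 0.5],
  grip_force=8,
)

```text
time_s: 20.3
position: [0.4756, 0.2558, 0.0286]
tool_rot: [[1.0, 0.006, 0.0], [0.006, -1.0, 0.0], [0.0, -0.0, -1.0]]
contact_force: [-1.0, 1.0, -1.2]
grip_width: 0.0599
```

```bash
python3 - <<'E'
from h import *
d=snap("o");zoom(d["scene"],262,165,314,232,11.5,"o_s.png")
go(.4755,.256,.0091,.4)
E
```

```text
t 20.4 pos [0.4755 0.2557 0.0286] yaw 0.35 w 0.0599 F [ 0.5  0.7 -0.7]
shift in present axes mm: [-0.  -0.3 19.5] turn: -0.05
```

View pics/o_s.png

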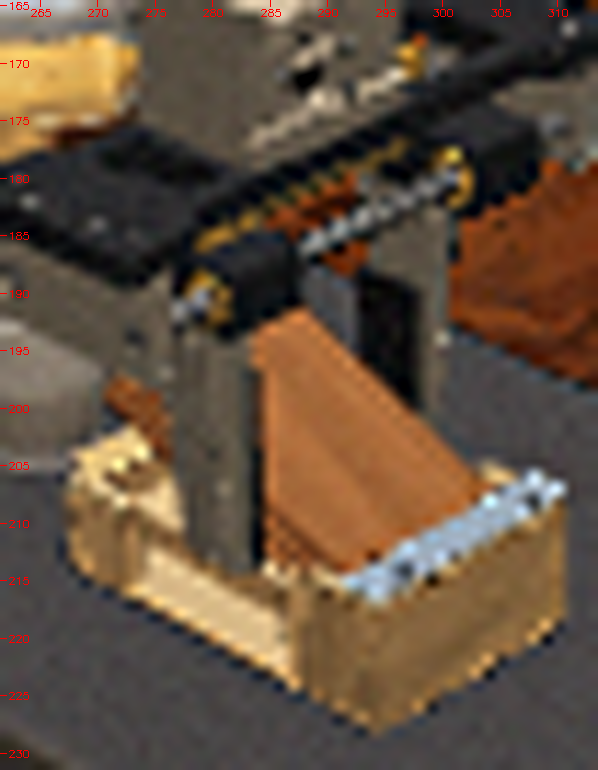

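The pile is pivoting as it descends, with no significant force. Continuing.

carry_out(
  increments=[0, 0, 1.5, 0, 0.5, 0, 0, 1.5, 0, 0.5, 0, 0, 1.5, 0, 0.5, 0, 0, 1.5, 0, 0.5, 0, 0, 1.5, 0, 0.5, 0, 0, 0, 0, 0.5],
)

```text
time_s: 21.0
position: [0.4757, 0.2567, 0.0212]
tool_rot: [[1.0, 0.007, 0.001], [0.007, -1.0, 0.001], [0.001, -0.001, -1.0]]
contact_force: [-0.3, 5.0, 0.7]
grip_width: 0.06
```

```bash
python3 - <<'E'
from h import *
d=snap("p");zoom(d["scene"],262,165,314,232,11.5,"p_s.png")
go(.4755,.256,.0091,.4)
E
```

```text
t 21.1 pos [0.4757 0.2567 0.0213] yaw 0.37 w 0.0601 F [0.  5.4 0.7]
shift in present axes mm: [-0.2  0.7 12.2] turn: -0.03
```

View pics/p_s.png

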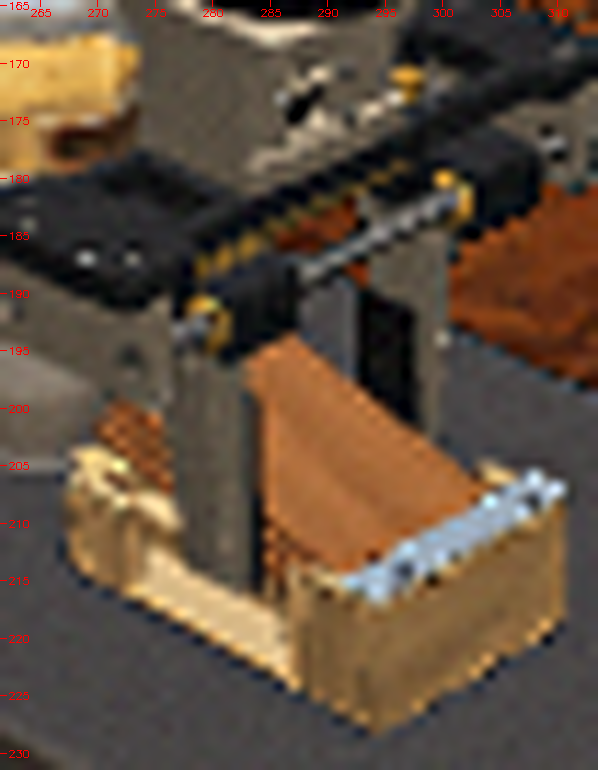

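Fy is about +5 N, so the low end now bears on the right wall. I'll give it 2 mm to the left while lowering further.

carry_out(
  increments=[0, -1.5, 0, 0, 0.5, 0, -0.5, 1.5, 0, 0.5, 0, 0, 1.5, 0, 0.5, 0, 0, 1.5, 0, 0.5, 0, 0, 0, 0, 0.5],
)

```text
time_s: 21.6
position: [0.4754, 0.2574, 0.0165]
tool_rot: [[1.0, 0.006, -0.0], [0.006, -1.0, -0.0], [-0.0, 0.0, -1.0]]
contact_force: [-0.0, 3.2, -0.7]
grip_width: 0.0601
```

```bash
python3 - <<'E'
from h import *
d=snap("q");zoom(d["scene"],252,165,314,232,11.5,"q_s.png")
go(.4755,.256,.0091,.4)
E
```

```text
t 21.7 pos [0.4754 0.2574 0.0165] yaw 0.34 w 0.0599 F [ 1.5  1.4 -0.3]
shift in present axes mm: [0.1 1.4 7.4] turn: -0.06
```

View pics/q_s.png

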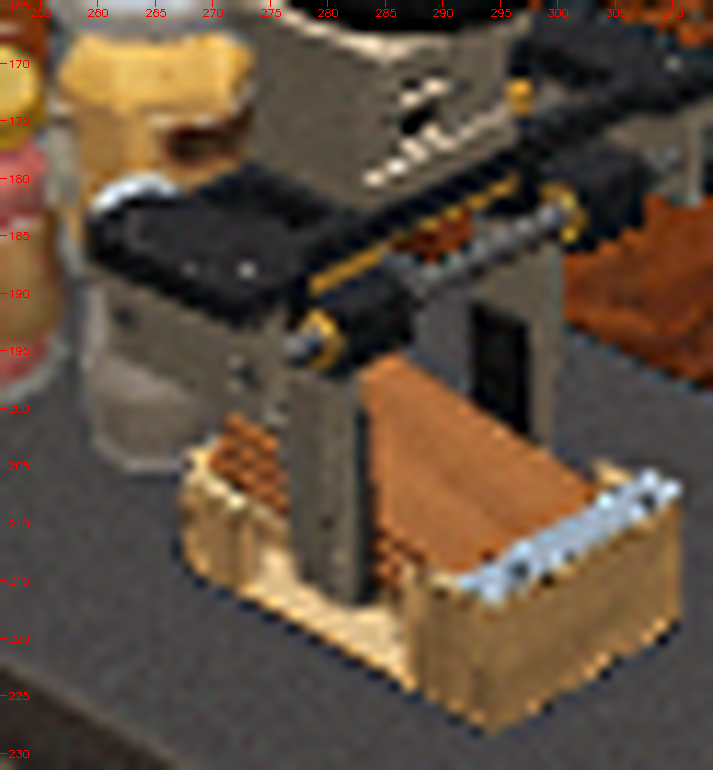

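The tilt is down to roughly 10°, and the high end at (272,204) is coming down inside the left rim. Lowering further.

carry_out(
  increments=[0, 0.3, 1.2, 0, 0.5, 0, 0.3, 1.2, 0, 0.5, 0, 0.3, 1.2, 0, 0.5, 0, 0, 1.2, 0, 0.5, 0, 0, 0, 0, 0.5],
)

```text
time_s: 22.2
position: [0.4755, 0.2571, 0.0127]
tool_rot: [[1.0, 0.006, 0.0], [0.006, -1.0, 0.001], [0.0, -0.001, -1.0]]
contact_force: [-1.1, 2.0, 9.0]
grip_width: 0.0595
```

```bash
python3 - <<'E'
from h import *
d=snap("r");zoom(d["scene"],252,165,314,232,11.5,"r_s.png")
go(.4755,.256,.0091,.4)
E
```

```text
t 22.3 pos [0.4755 0.2571 0.0127] yaw 0.34 w 0.06 F [-1.8  1.4  8.5]
shift in present axes mm: [-0.   1.1  3.6] turn: -0.06
```

View pics/r_s.png

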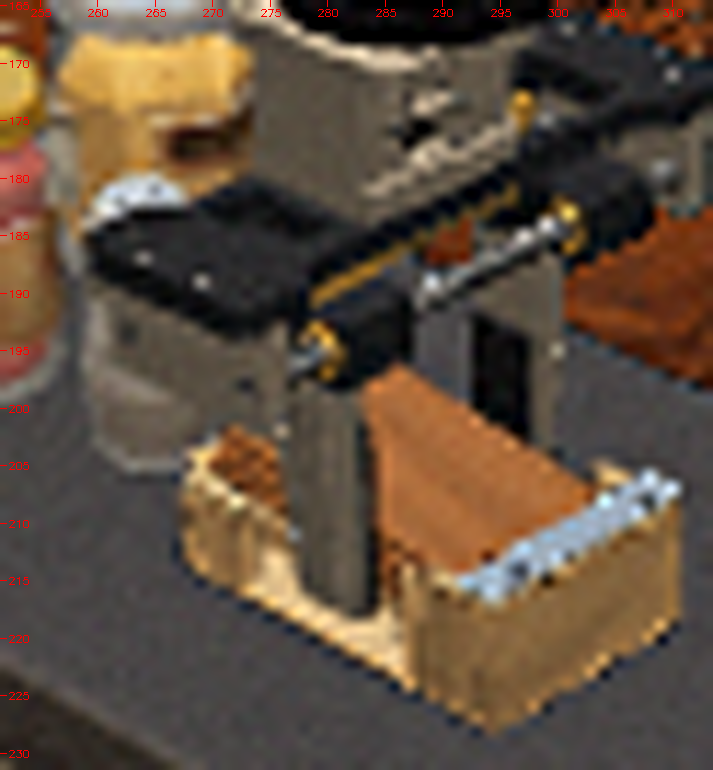

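Fz rose to 8.5 N, and the geometry puts the tilt at about 4° with the far end already below the rim. I'll release so the pile drops the last few millimetres.

carry_out(
  increments=[0, 0, -0.5, 0, 0.5, 0, 0, 0, 0, 0.68, 0, 0, 0, 0, 0.72, 0, 0, 0, 0, 0.76, 0, 0, 0, 0, 0.8, 0, 0, 0, 0, 0.8],
)

```text
time_s: 22.9
position: [0.4754, 0.2565, 0.0122]
tool_rot: [[1.0, 0.006, -0.0], [0.006, -1.0, -0.0], [-0.0, 0.0, -1.0]]
contact_force: [-0.0, 0.2, 0.3]
grip_width: 0.0734
```

```bash
python3 - <<'E'
from h import *
d=snap("s");zoom(d["scene"],252,165,314,232,11.5,"s_s.png")
go(.4755,.256,.0091,.4)
E
```

```text
t 23.0 pos [0.4754 0.2566 0.0123] yaw 0.35 w 0.0732 F [ 0.3  0.  -0.2]
shift in present axes mm: [0.1 0.6 3.2] turn: -0.05
```

View pics/s_s.png

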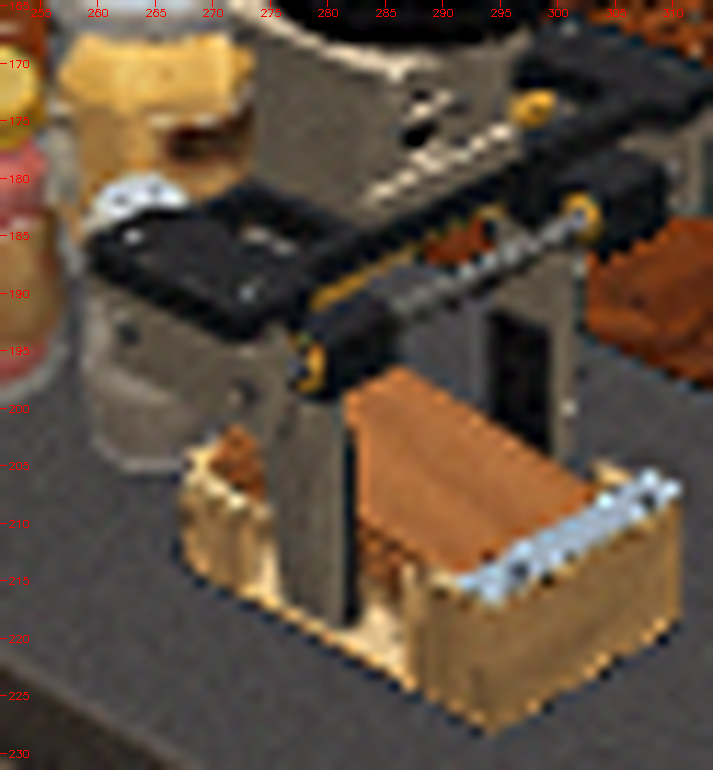

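Released. I'll open fully and raise clear so both cameras can check the result.

carry_out(
  increments=[0, 0, 0, 0, 0.95, 0, 0, 0, 0, 0.95, 0, 0, -10, 0, 0.95, 0, 0, -20, 0, 0.95, 0, 0, -30, 0, 0.95, 0, 0, -40, 0, 0.95, 0, 0, -40, 0, 0.95, 0, 0, -10, 0, 0.95],
)

```text
time_s: 23.8
position: [0.4778, 0.2578, 0.1673]
tool_rot: [[1.0, 0.006, 0.006], [0.006, -1.0, 0.005], [0.006, -0.005, -1.0]]
contact_force: [-0.0, -0.3, 0.4]
grip_width: 0.0875
```

carry_out(
  increments=[0, 10, 0, 0, 0.95, -5, 40, 0, 0, 0.95, -5, 45, 0, 0, 0.95, -5, 45, 0, 0, 0.95, -5, 40, 0, 0, 0.95, 0, 10, 0, 0, 0.95, 0, 0, 0, 0, 0.95],
)

```text
time_s: 24.5
position: [0.4555, 0.0645, 0.1614]
tool_rot: [[1.0, 0.002, -0.002], [0.002, -1.0, -0.001], [-0.002, 0.001, -1.0]]
contact_force: [1.0, 0.4, 0.7]
grip_width: 0.0873
```

```bash
python3 - <<'E'
from h import *
d=snap("t");zoom(d["scene"],255,175,317,232,11.5,"t_s.png");zoom(d["top"],230,190,312,235,9.5,"t_t.png")
go(.4755,.256,.0091,.4)
E
```

```text
t 24.6 pos [0.4562 0.0673 0.1617] yaw 0.38 w 0.0873 F [ 0.5 -0.1  0.1]
shift in present axes mm: [  20.8 -188.6  152.6] turn: -0.02
```

View pics/t_s.png

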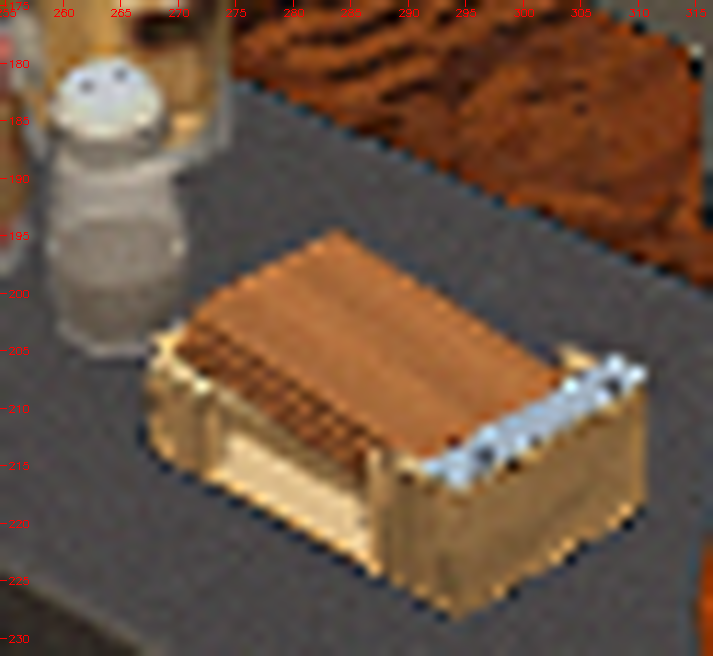

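View pics/t_t.png

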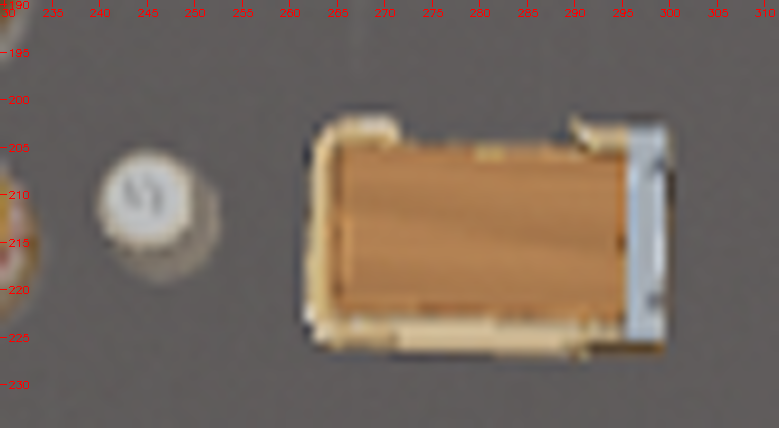

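```bash
python3 - <<'E'
from h import *
d=load("t");T,S=d["top"],d["scene"]
s=lambda x,y:(255+x/11.5-.5,175+y/11.5-.5); t=lambda x,y:(230+x/9.5-.5,190+y/9.5-.5)
print("far left",tri(T,t(346,145),S,s(335,230)))
print("near left",tri(T,t(342,312),S,s(187,328)))
for z in(.037,.041,.045):
  for n,o in(("farL",(.03,.055)),("nearL",(-.03,.055)),("farLip",(.03,-.0495)),("nearLip",(-.03,-.0495))):
    q=[.4755+o[0],.256+o[1],z]; print(z,n,"S",np.round((proj(S,q)+.5-[255,175])*11.5),"T",np.round((proj(T,q)+.5-[230,190])*9.5))
zoom(S,266,190,312,226,17,"t_s2.png")
E
```

```text
far left (array([0.5047548 , 0.30746948, 0.05188653]), np.float64(0.00195600779308436))
near left (array([0.44513352, 0.30747835, 0.04486609]), np.float64(0.002228128486980227))
0.037 farL S [327. 269.] T [342. 148.]
0.037 nearL S [177. 347.] T [336. 312.]
0.037 farLip S [589. 396.] T [629. 153.]
0.037 nearLip S [440. 482.] T [626. 317.]
0.041 farL S [326. 258.] T [341. 146.]
0.041 nearL S [176. 335.] T [335. 310.]
0.041 farLip S [589. 384.] T [629. 151.]
0.041 nearLip S [440. 470.] T [625. 315.]
0.045 farL S [326. 246.] T [340. 144.]
0.045 nearL S [176. 323.] T [334. 308.]
0.045 farLip S [589. 372.] T [629. 149.]
0.045 nearLip S [440. 457.] T [625. 313.]
```

View pics/t_s2.png

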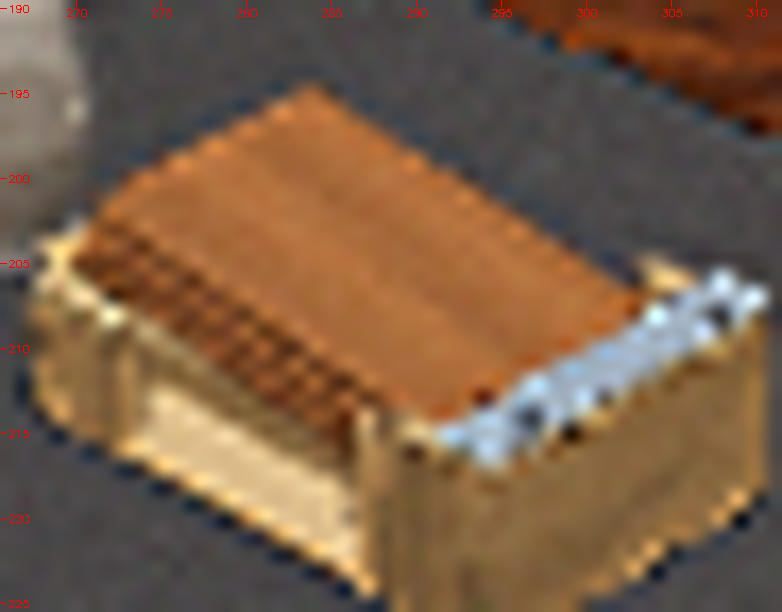

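The pile is not flat. The top face's left end reads z≈0.045–0.052 instead of 0.037, and the lip end is right. So it is still tilted about 7°, with the bottom board's left end resting on the far rim because the boards sheared a little while pivoting.

To mend it, I'll regrip the sides and draw the pile right against the lip wall, which re-aligns the bottom board inside, and then press it down.

carry_out(
  increments=[2, -10, 0, 0, 1, 4, -40, 0, 0, 1, 5, -45, 0, 0, 1, 5, -45, 0, 0, 1, 3, -40, 0, 0, 1, 0, -14, 0, 0, 1, 0, 0, 0, 0, 1, 0, 0, 0, 0, 1],
  grip_force=12,
)

```text
time_s: 25.4
position: [0.4739, 0.2602, 0.1619]
tool_rot: [[1.0, 0.007, -0.001], [0.007, -1.0, -0.001], [-0.001, 0.001, -1.0]]
contact_force: [0.2, -0.9, -0.0]
grip_width: 0.092
```

```bash
python3 -c "
from h import *
go(.4755,.262,.014,.4)"
```

```text
t 25.4 pos [0.4739 0.2602 0.1619] yaw 0.38 w 0.092 F [ 0.2 -0.9 -0. ]
shift in present axes mm: [  1.7  -2.  147.9] turn: -0.02
```

carry_out(
  increments=[1.5, -2, 10, 0, 1, 0, 0, 25, 0, 1, 0, 0, 30, 0, 1, 0, 0, 30, 0, 1, 0, 0, 25, 0, 1, 0, 0, 15, 0, 1, 0, 0, 8, 0, 1, 0, 0, 0, 0, 1],
)

```text
time_s: 26.2
position: [0.4758, 0.2618, 0.0188]
tool_rot: [[1.0, 0.005, -0.001], [0.005, -1.0, -0.001], [-0.001, 0.001, -1.0]]
contact_force: [-0.6, -0.3, 0.3]
grip_width: 0.0923
```

```bash
python3 -c "
from h import *
go(.4755,.262,.014,.4)"
```

```text
t 26.2 pos [0.4758 0.2618 0.0188] yaw 0.27 w 0.0923 F [-0.6 -0.3  0.3]
shift in present axes mm: [-0.3 -0.2  4.8] turn: -0.13
```

carry_out(
  increments=[0, 0, 4, 0, 1, 0, 0, 0, 0, 0.8, 0, 0, 0, 0, 0.6, 0, 0, 0, 0, 0.5, 0, 0, 0, 0, 0.5, 0, 0, 0, 0, 0.5, 0, 0, 0, 0, 0.5, 0, 0, 0, 0, 0.5],
)

```text
time_s: 27.0
position: [0.476, 0.2629, 0.0156]
tool_rot: [[1.0, 0.006, 0.0], [0.006, -1.0, 0.0], [0.0, -0.0, -1.0]]
contact_force: [-0.6, 0.9, 1.3]
grip_width: 0.0598
```

carry_out(
  increments=[0, 0, 0, 0, 0.5, 0, 1, 0, 0, 0.5, 0, 1, 0, 0, 0.5, 0, 1, 0, 0, 0.5, 0, 0, 0, 0, 0.5],
)

```text
time_s: 27.5
position: [0.4761, 0.2627, 0.0157]
tool_rot: [[1.0, 0.008, 0.001], [0.008, -1.0, 0.004], [0.001, -0.004, -1.0]]
contact_force: [-0.4, 6.8, -0.5]
grip_width: 0.0605
```

```bash
python3 -c "
from h import *
go(.4755,.258,.014,.4)"
```

```text
t 27.5 pos [0.4761 0.2627 0.0157] yaw 0.43 w 0.0605 F [-0.4  6.8 -0.5]
shift in present axes mm: [-0.6  4.7  1.7] turn: 0.03
```

carry_out(
  increments=[0, 1, 0, 0, 0.5, 0, 1, 0, 0, 0.5, 0, 1, 0, 0, 0.5, 0, 1, 0, 0, 0.5, 0, 0, 0, 0, 0.5],
)

```text
time_s: 28.0
position: [0.4763, 0.2616, 0.0162]
tool_rot: [[1.0, 0.009, 0.003], [0.009, -1.0, 0.007], [0.003, -0.007, -1.0]]
contact_force: [0.1, 13.4, 0.8]
grip_width: 0.0601
```

```bash
python3 -c "
from h import *
go(.4755,.258,.014,.4)
d=snap('u');zoom(d['scene'],255,175,317,232,11.5,'u_s.png')"
```

```text
t 28.0 pos [0.4763 0.2616 0.0162] yaw 0.53 w 0.0601 F [ 0.1 13.4  0.8]
shift in present axes mm: [-0.8  3.7  2.2] turn: 0.13
```

View pics/u_s.png

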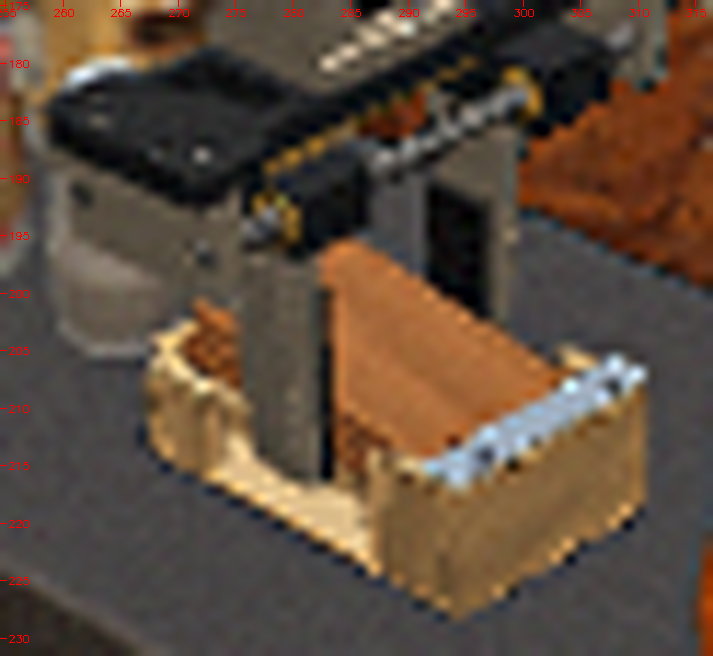

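The pads have drawn the boards about 1.3 mm right, and a gap has appeared at the left rim. Pressing down now.

carry_out(
  increments=[0, 0.5, 1.2, 0, 0.5, 0, 0, 1.2, 0, 0.5, 0, 0, 1.2, 0, 0.5, 0, 0, 1.2, 0, 0.5, 0, 0, 0, 0, 0.5],
)

```text
time_s: 28.6
position: [0.4763, 0.2601, 0.0123]
tool_rot: [[1.0, 0.008, 0.002], [0.008, -1.0, 0.006], [0.002, -0.006, -1.0]]
contact_force: [-3.2, 9.3, 11.4]
grip_width: 0.0601
```

```bash
python3 -c "
from h import *
go(.4755,.258,.014,.4)"
```

```text
t 28.6 pos [0.4763 0.2601 0.0123] yaw 0.47 w 0.0601 F [-3.2  9.3 11.4]
shift in present axes mm: [-0.9  2.  -1.7] turn: 0.07
```

carry_out(
  increments=[0, 0.5, 1, 0, 0.5, 0, 0.5, 1, 0, 0.5, 0, 0, 0.5, 0, 0.5, 0, 0, 0, 0, 0.5, 0, 0, 0, 0, 0.5],
)

```text
time_s: 29.1
position: [0.4764, 0.2587, 0.0099]
tool_rot: [[1.0, 0.008, 0.002], [0.008, -1.0, 0.006], [0.002, -0.006, -1.0]]
contact_force: [-3.6, 8.3, 13.4]
grip_width: 0.06
```

```bash
python3 -c "
from h import *
go(.4755,.258,.014,.4)
d=snap('v');zoom(d['scene'],255,175,317,232,11.5,'v_s.png')"
```

```text
t 29.1 pos [0.4764 0.2587 0.0099] yaw 0.45 w 0.06 F [-3.6  8.3 13.4]
shift in present axes mm: [-0.9  0.6 -4.1] turn: 0.05
```

View pics/v_s.png

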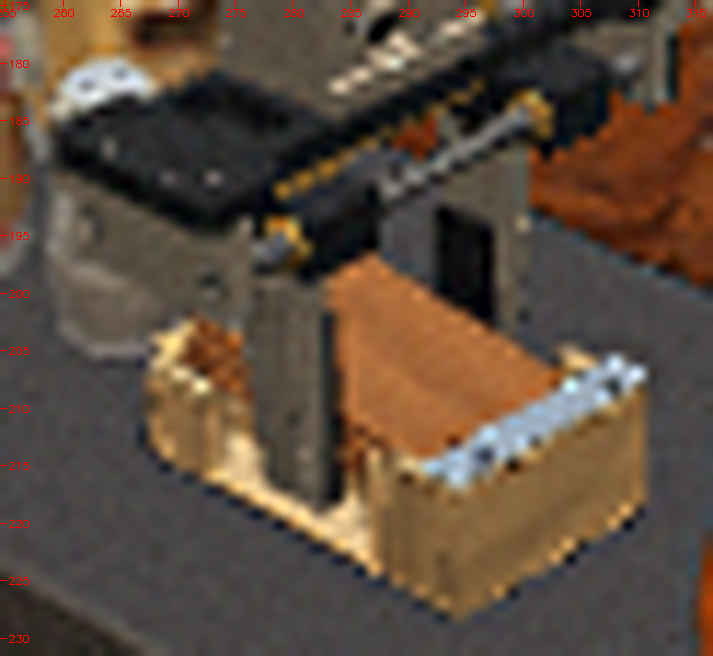

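The left end now sits lower and inside the rim. I'll relieve the small sideways force, release, and check.

carry_out(
  increments=[-1, 0, 0, 0, 0.5, 0, 0, 0, 0, 0.68, 0, 0, 0, 0, 0.72, 0, 0, 0, 0, 0.8, 0, 0, 0, 0, 0.9, 0, 0, 0, 0, 1, 0, 0, 0, 0, 1, 0, 0, -5, 0, 1],
)

```text
time_s: 30.0
position: [0.4745, 0.2538, 0.0127]
tool_rot: [[1.0, 0.006, -0.001], [0.006, -1.0, -0.001], [-0.001, 0.001, -1.0]]
contact_force: [-0.3, 0.5, 0.9]
grip_width: 0.092
```

carry_out(
  increments=[0, 0, -20, 0, 1, 0, 0, -30, 0, 1, 0, 0, -40, 0, 1, 0, 0, -40, 0, 1, -5, 35, 0, 0, 1, -5, 45, 0, 0, 1, -5, 45, 0, 0, 1, -5, 45, 0, 0, 1],
)

```text
time_s: 30.8
position: [0.4556, 0.0826, 0.1436]
tool_rot: [[1.0, 0.007, 0.001], [0.007, -1.0, 0.001], [0.001, -0.001, -1.0]]
contact_force: [1.4, -0.9, 0.6]
grip_width: 0.092
```

```bash
python3 - <<'E'
from h import *
d=snap("w");zoom(d["scene"],255,175,317,232,11.5,"w_s.png");zoom(d["top"],230,190,312,235,9.5,"w_t.png")
go(.4755,.256,.0091,.4)
E
```

```text
t 30.9 pos [0.4551 0.0783 0.1436] yaw -0.17 w 0.0917 F [0.1 1.2 0.2]
shift in present axes mm: [  19.9 -177.8  134.4] turn: -0.57
```

View pics/w_s.png

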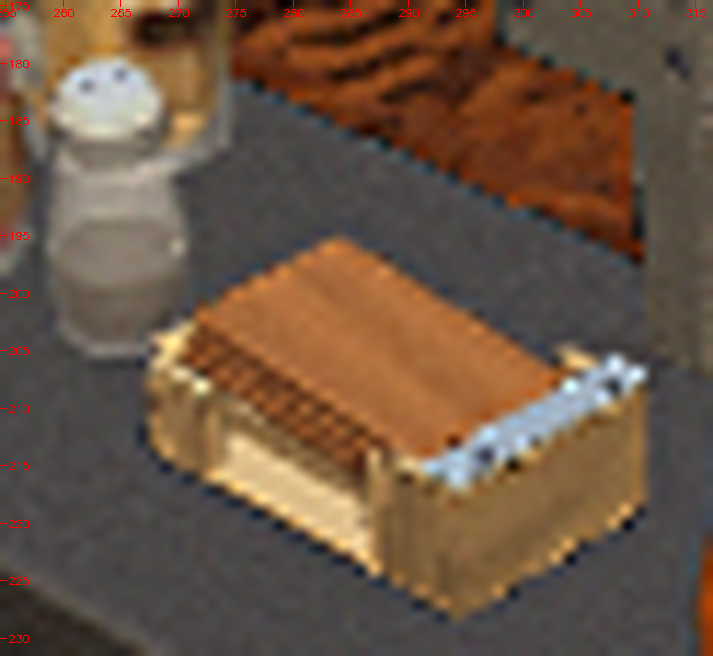

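View pics/w_t.png

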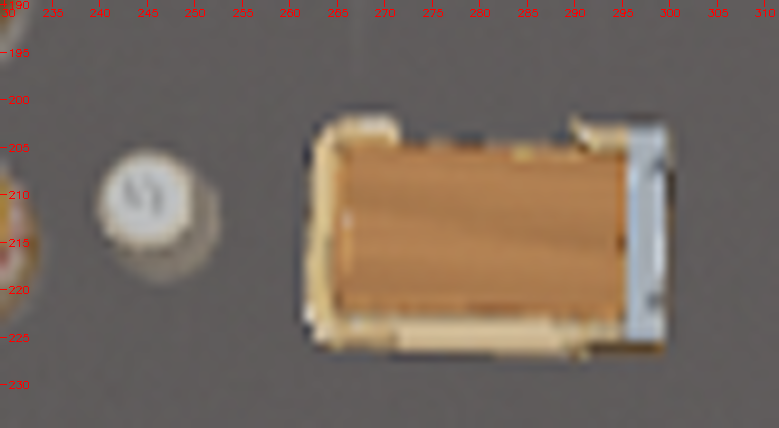

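The top face is still about 10 mm high at its left end: far-left corner (338,236) against (327,269) when flat. The board ends at the left rim need a closer look.

```bash
python3 - <<'E'
from h import *
d=load("w");T,S=d["top"],d["scene"]
zoom(T,258,198,304,230,17,"w_t2.png",2)
zoom(S,264,190,302,222,20,"w_s2.png",2)
E
```

```text
(no output)
```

View pics/w_t2.png

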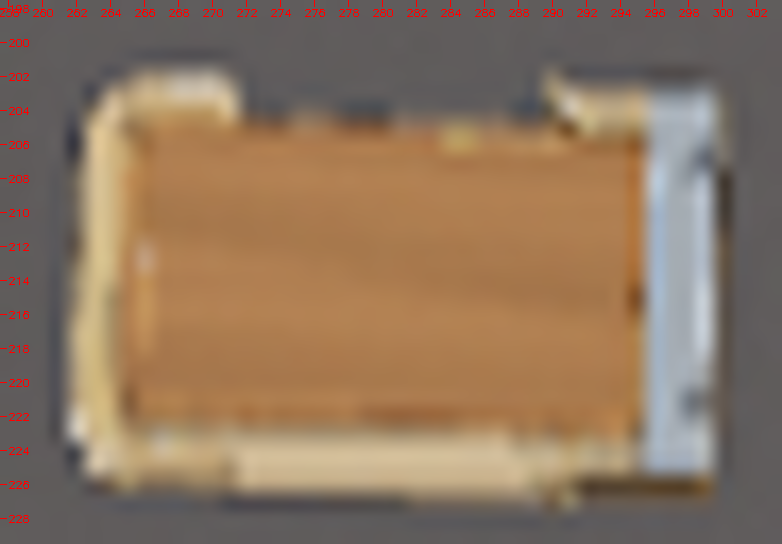

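View pics/w_s2.png

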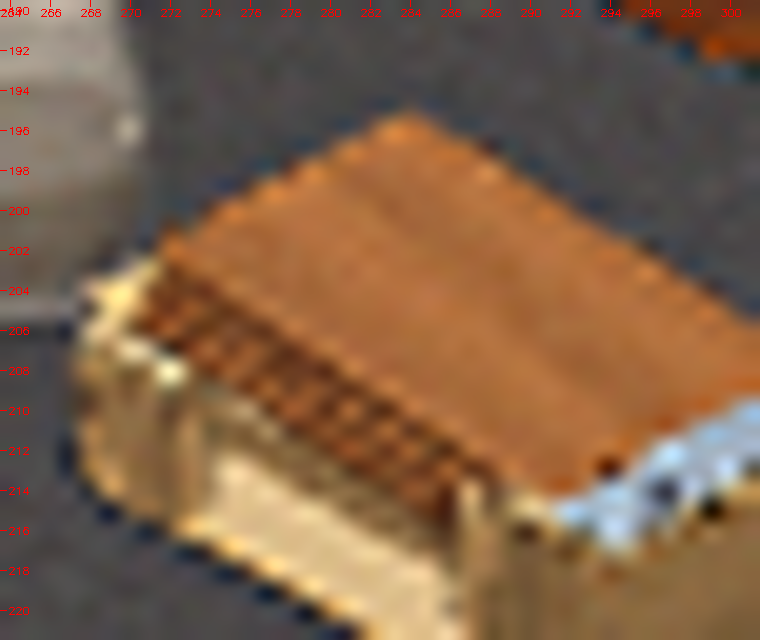

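```bash
python3 - <<'E'
from h import *
d=load("w");T,S=d["top"],d["scene"]
for uT in(265.1,265.8,266.6): print(uT,tri(T,(uT,205.0),S,(283.75,195.0)))
D=lambda q:np.round((proj(S,q)+.5-[264,190])*20)
for nm,z0,z1 in(("flat",.016,.016),("tilt6",.016,.0275)):
    for y in(.201,.226,.24,.27,.286,.311):
        f=(y-.201)/.11; zb=z0+(z1-z0)*f
        print(nm,y,"bottom near",D([.4455,y,zb]),"top near",D([.4455,y,zb+.021]),"top far",D([.5055,y,zb+.021]))
print("base plate near edge z5:",D([.437,.24,.005]),D([.437,.28,.005]),"z16 bar edge",D([.4555,.24,.016]),D([.4555,.28,.016]))
print("far rim top", D([.4455,.3135,.028]),D([.4455,.3195,.035]))
E
```

```text
265.1 (array([0.50550372, 0.30969724, 0.0485985 ]), np.float64(0.004660439595508539))
265.8 (array([0.5047115 , 0.30770611, 0.04980636]), np.float64(0.0030391286833998405))
266.6 (array([0.5038058 , 0.30543268, 0.05118858]), np.float64(0.0011892502507819622))
flat 0.201 bottom near [613. 663.] top near [611. 551.] top far [869. 401.]
flat 0.226 bottom near [500. 603.] top near [497. 493.] top far [755. 346.]
flat 0.24 bottom near [437. 571.] top near [434. 461.] top far [693. 316.]
flat 0.27 bottom near [307. 503.] top near [302. 393.] top far [562. 252.]
flat 0.286 bottom near [239. 467.] top near [233. 358.] top far [493. 219.]
flat 0.311 bottom near [134. 412.] top near [128. 304.] top far [388. 168.]
tilt6 0.201 bottom near [613. 663.] top near [611. 551.] top far [869. 401.]
tilt6 0.226 bottom near [499. 590.] top near [496. 479.] top far [755. 332.]
tilt6 0.24 bottom near [437. 550.] top near [433. 439.] top far [693. 295.]
tilt6 0.27 bottom near [305. 465.] top near [300. 355.] top far [561. 215.]
tilt6 0.286 bottom near [236. 421.] top near [231. 311.] top far [492. 173.]
tilt6 0.311 bottom near [130. 353.] top near [124. 244.] top far [386. 109.]
base plate near edge z5: [402. 650.] [229. 557.] z16 bar edge [481. 546.] [308. 456.]
far rim top [120. 345.] [ 93. 296.]
```

At the left end the lower boards stick out past the top board, and the bottom one rests on the sloping rim, about 11 mm up. Pressing the pile down right above that rim contact should wedge the board inward. I'll close the fingers and go there.

carry_out(
  increments=[0, 0, 0, 0, 0, 5, -40, 0, 0, 0, 5, -45, 0, 0, 0, 5, -45, 0, 0, 0, 5, -45, 0, 0, 0, 0, -35, 0, 0, 0, 0, -12, 0, 0, 0, 0, 0, 0, 0, 0],
  grip_force=12,
)

```text
time_s: 31.7
position: [0.4735, 0.309, 0.1426]
tool_rot: [[1.0, 0.011, -0.0], [0.011, -1.0, -0.0], [-0.0, 0.0, -1.0]]
contact_force: [-0.2, -0.2, -0.5]
grip_width: 0.0299
```

```bash
python3 -c "
from h import *
go(.4755,.300,.054,.4)"
```

```text
t 31.7 pos [0.4735 0.309  0.1426] yaw 0.65 w 0.0299 F [-0.2 -0.2 -0.5]
shift in present axes mm: [ 1.9  9.1 88.6] turn: 0.25
```

carry_out(
  increments=[2, 0, 10, 0, 0, 0, 0, 25, 0, 0, 0, 0, 25, 0, 0, 0, 0, 20, 0, 0, 0, 0, 5, 0, 0, 0, 0, 0, 0, 0],
)

```text
time_s: 32.3
position: [0.4766, 0.3042, 0.0574]
tool_rot: [[1.0, 0.004, -0.001], [0.004, -1.0, -0.002], [-0.001, 0.002, -1.0]]
contact_force: [-0.2, -0.2, 0.6]
grip_width: 0.0006
```

```bash
python3 -c "
from h import *
go(.4755,.300,.054,.4)"
```

```text
t 32.3 pos [0.4766 0.3042 0.0574] yaw 0.21 w 0.0006 F [-0.2 -0.2  0.6]
shift in present axes mm: [-1.1  4.2  3.4] turn: -0.19
```

carry_out(
  increments=[-1, 4, 3, 0, 0, 0, 0, 2, 0, 0, 0, 0, 2, 0, 0, 0, 0, 2, 0, 0, 0, 0, 1.5, 0, 0, 0, 0, 0, 0, 0],
)

```text
time_s: 32.9
position: [0.4761, 0.3026, 0.0486]
tool_rot: [[1.0, 0.006, 0.001], [0.006, -1.0, 0.001], [0.001, -0.001, -1.0]]
contact_force: [-1.4, -1.7, 7.0]
grip_width: 0.0004
```

```bash
python3 -c "
from h import *
go(.4755,.300,.037,.4)"
```

```text
t 32.9 pos [0.4761 0.3026 0.0486] yaw 0.35 w 0.0004 F [-1.4 -1.7  7. ]
shift in present axes mm: [-0.6  2.6 11.6] turn: -0.05
```

Contact at z=0.0486, which confirms the height. Pressing harder step by step.

carry_out(
  increments=[0, 0, 1.5, 0, 0, 0, 0, 1.5, 0, 0, 0, 0, 1, 0, 0, 0, 0, 0, 0, 0],
)

```text
time_s: 33.3
position: [0.4763, 0.3027, 0.0478]
tool_rot: [[1.0, 0.006, -0.0], [0.006, -1.0, 0.003], [-0.0, -0.003, -1.0]]
contact_force: [-9.0, -6.1, 35.9]
grip_width: 0.0005
```

```bash
python3 -c "
from h import *
go(.4755,.300,.037,.4)"
```

```text
t 33.3 pos [0.4763 0.3027 0.0478] yaw 0.34 w 0.0005 F [-9.  -6.1 35.9]
shift in present axes mm: [-0.8  2.7 10.8] turn: -0.06
```

At 36 N it only gave 0.8 mm, so the board's end is sitting on the wall's top edge, and more pressing won't help. I'll back off, regrip the sides more firmly, lift 1–2 mm off the rim and draw the pile further right.

carry_out(
  increments=[0, 0, -4, 0, 0, 0, 0, -15, 0, 0, 0, 10, -20, 0, 0.5, 0, 15, -20, 0, 1, 0, 15, -10, 0, 1, 0, 2, 0, 0, 1, 0, 0, 0, 0, 1, 0, 0, 0, 0, 1],
  grip_force=20,
)

```text
time_s: 34.1
position: [0.4753, 0.2606, 0.1118]
tool_rot: [[1.0, 0.007, -0.001], [0.007, -1.0, -0.0], [-0.001, 0.0, -1.0]]
contact_force: [0.3, 0.2, 0.7]
grip_width: 0.0466
```

```bash
python3 -c "
from h import *
go(.4755,.264,.013,.4)
d=snap('x');zoom(d['scene'],255,175,317,232,11.5,'x_s.png')"
```

```text
t 34.1 pos [0.4753 0.2606 0.1118] yaw 0.39 w 0.0466 F [0.3 0.2 0.7]
shift in present axes mm: [ 0.3 -3.4 98.8] turn: -0.01
```

View pics/x_s.png

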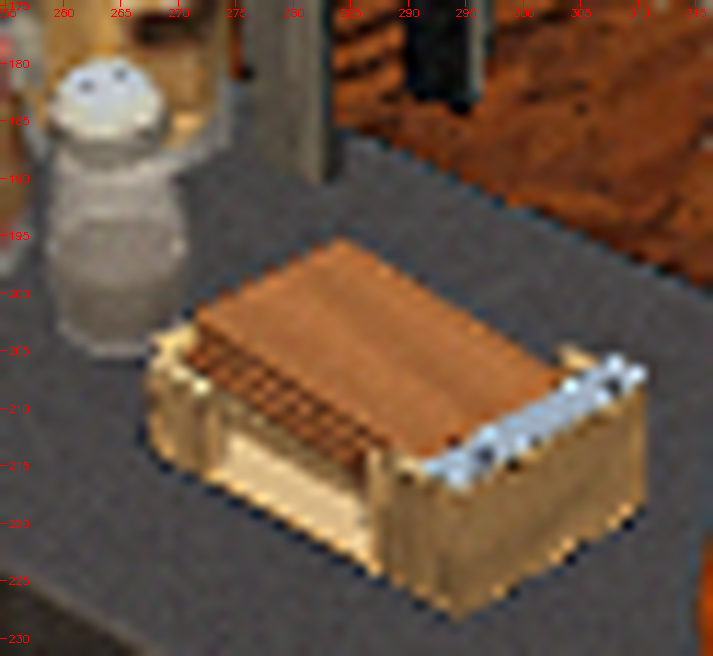

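carry_out(
  increments=[0, -3, 0, 0, 1, 0, 0, 0, 0, 1, 0, 0, 10, 0, 1, 0, 0, 20, 0, 1, 0, 0, 25, 0, 1, 0, 0, 25, 0, 1, 0, 0, 15, 0, 1, 0, 0, 0, 0, 1],
)

```text
time_s: 35.0
position: [0.4744, 0.2622, 0.0153]
tool_rot: [[1.0, 0.006, -0.004], [0.006, -1.0, -0.003], [-0.004, 0.003, -1.0]]
contact_force: [-0.2, -0.8, 0.4]
grip_width: 0.092
```

```bash
python3 -c "
from h import *
go(.4755,.264,.013,.4)"
```

```text
t 35.0 pos [0.4744 0.2622 0.0153] yaw 0.34 w 0.092 F [-0.2 -0.8  0.4]
shift in present axes mm: [ 1.1 -1.8  2.3] turn: -0.06
```

carry_out(
  increments=[0, 0, 2, 0, 1, 0, 0, 0, 0, 0.7, 0, 0, 0, 0, 0.5, 0, 0, 0, 0, 0.5, 0, 0, 0, 0, 0.5, 0, 0, 0, 0, 0.5, 0, 0, 0, 0, 0.5, 0, 0, 0, 0, 0.5],
  grip_force=20,
)

```text
time_s: 35.8
position: [0.4761, 0.2635, 0.016]
tool_rot: [[1.0, 0.006, 0.0], [0.006, -1.0, 0.001], [0.0, -0.001, -1.0]]
contact_force: [-0.6, -0.3, 5.7]
grip_width: 0.0599
```

carry_out(
  increments=[0, 0, -1, 0, 0.5, 0, 0, -1, 0, 0.5, 0, 1, 0, 0, 0.5, 0, 1, 0, 0, 0.5, 0, 1, 0, 0, 0.5, 0, 0, 0, 0, 0.5],
)

```text
time_s: 36.4
position: [0.4757, 0.2633, 0.0178]
tool_rot: [[1.0, 0.007, 0.001], [0.007, -1.0, 0.004], [0.001, -0.004, -1.0]]
contact_force: [-1.0, 7.8, -1.0]
grip_width: 0.0603
```

```bash
python3 -c "
from h import *
go(.4755,.258,.013,.4)"
```

```text
t 36.4 pos [0.4757 0.2633 0.0178] yaw 0.42 w 0.0603 F [-1.   7.8 -1. ]
shift in present axes mm: [-0.2  5.3  4.8] turn: 0.02
```

carry_out(
  increments=[0, 1, 0, 0, 0.5, 0, 1, 0, 0, 0.5, 0, 1, 0, 0, 0.5, 0, 1, 0, 0, 0.5, 0, 0, 0, 0, 0.5],
)

```text
time_s: 36.9
position: [0.4758, 0.2631, 0.0185]
tool_rot: [[1.0, 0.009, 0.002], [0.009, -1.0, 0.008], [0.002, -0.008, -1.0]]
contact_force: [-0.7, 15.1, -0.5]
grip_width: 0.0597
```

carry_out(
  increments=[0, 1, 0, 0, 0.5, 0, 1, 0, 0, 0.5, 0, 1, 0, 0, 0.5, 0, 0, 0, 0, 0.5],
)

```text
time_s: 37.3
position: [0.4759, 0.2627, 0.019]
tool_rot: [[1.0, 0.01, 0.003], [0.01, -1.0, 0.011], [0.003, -0.011, -1.0]]
contact_force: [-2.0, 19.9, -0.1]
grip_width: 0.0598
```

```bash
python3 -c "
from h import *
go(.4755,.258,.013,.4)
d=snap('y');zoom(d['scene'],255,175,317,232,11.5,'y_s.png')"
```

```text
t 37.3 pos [0.4759 0.2627 0.019 ] yaw 0.6 w 0.0598 F [-2.  19.9 -0.1]
shift in present axes mm: [-0.5  4.8  5.9] turn: 0.2
```

View pics/y_s.png

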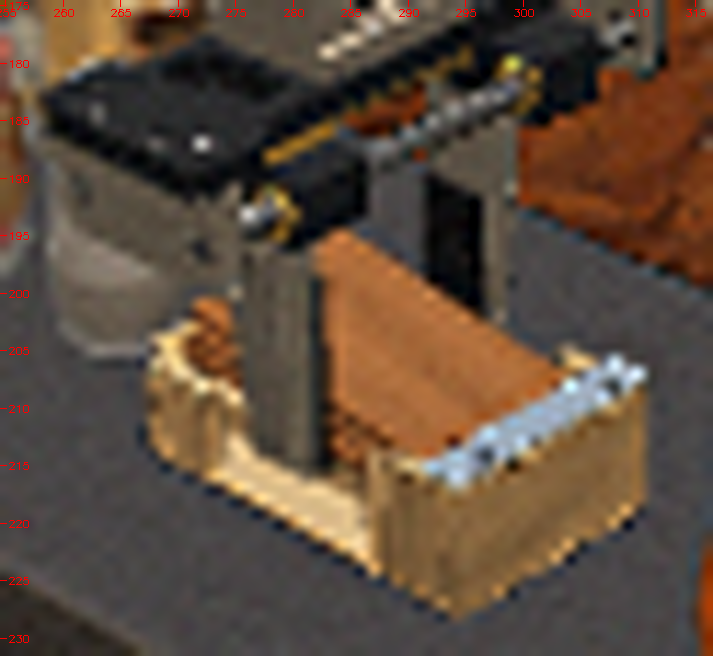

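Fy has reached 20 N with hardly any slip, because the pads hold the top board too firmly against the wall. I'll ease the grip so the top board can slip while the pads carry the lower ones right.

carry_out(
  increments=[0, 0, 0, 0, 0.5, 0, 0, 0, 0, 0.5, 0, 0, 0, 0, 0.5],
  grip_force=11,
)

```text
time_s: 37.7
position: [0.4761, 0.2608, 0.0188]
tool_rot: [[1.0, 0.01, 0.003], [0.01, -1.0, 0.009], [0.003, -0.009, -1.0]]
contact_force: [-1.8, 16.6, 0.1]
grip_width: 0.0596
```

```bash
python3 -c "
from h import *
go(.4755,.256,.013,.4)"
```

```text
t 37.7 pos [0.4761 0.2608 0.0188] yaw 0.57 w 0.0596 F [-1.8 16.6  0.1]
shift in present axes mm: [-0.6  4.9  5.8] turn: 0.17
```

An important clue: while pressing and gripping, Fx was always negative (up to −9 N), so the pile's left end is riding on the far-side (+x) corner wall. Comparing pile and caddy within each picture also puts the caddy's centre at x≈0.474, not 0.476. I'll shift the held pile 2 mm toward −x, relax the rightward pull, then lower.

carry_out(
  increments=[-0.5, -2, 0, 0, 0.5, -1, -2, 0, 0, 0.5, -1, -1, 0, 0, 0.5, 0, 0, 0, 0, 0.5, 0, 0, 0, 0, 0.5],
  grip_force=14,
)

```text
time_s: 38.2
position: [0.4755, 0.2609, 0.0186]
tool_rot: [[1.0, 0.008, 0.005], [0.008, -1.0, 0.004], [0.005, -0.004, -1.0]]
contact_force: [3.1, 6.7, -0.0]
grip_width: 0.0599
```

```bash
python3 -c "
from h import *
go(.474,.259,.013,.4)"
```

```text
t 38.2 pos [0.4755 0.2609 0.0186] yaw 0.44 w 0.0599 F [ 3.1  6.7 -0. ]
shift in present axes mm: [-1.5  1.9  5.6] turn: 0.04
```

carry_out(
  increments=[0, -1.5, 0, 0, 0.5, 0, -1, 0, 0, 0.5, 0, 0, 0, 0, 0.5, 0, 0, 0, 0, 0.5],
)

```text
time_s: 38.6
position: [0.4742, 0.261, 0.0179]
tool_rot: [[1.0, 0.006, 0.002], [0.006, -1.0, 0.001], [0.002, -0.001, -1.0]]
contact_force: [3.0, 2.0, 2.3]
grip_width: 0.0601
```

```bash
python3 -c "
from h import *
go(.474,.259,.013,.4)"
```

```text
t 38.6 pos [0.4742 0.261  0.0179] yaw 0.35 w 0.0601 F [3.  2.  2.3]
shift in present axes mm: [-0.2  2.   4.9] turn: -0.05
```

Now x=0.4742. Lowering.

carry_out(
  increments=[0, 0, 1.5, 0, 0.5, 0, 0, 1.5, 0, 0.5, 0, 0, 1.5, 0, 0.5, 0, 0, 0, 0, 0.5],
)

```text
time_s: 39.0
position: [0.4739, 0.261, 0.0131]
tool_rot: [[1.0, 0.006, 0.001], [0.006, -1.0, 0.001], [0.001, -0.001, -1.0]]
contact_force: [3.0, 4.7, 2.4]
grip_width: 0.0599
```

```bash
python3 -c "
from h import *
go(.474,.259,.009,.4)
d=snap('z');zoom(d['scene'],255,175,317,232,11.5,'z_s.png')"
```

```text
t 39.0 pos [0.4739 0.261  0.0131] yaw 0.33 w 0.0599 F [3.  4.7 2.4]
shift in present axes mm: [0.1 2.  4.1] turn: -0.07
```

View pics/z_s.png

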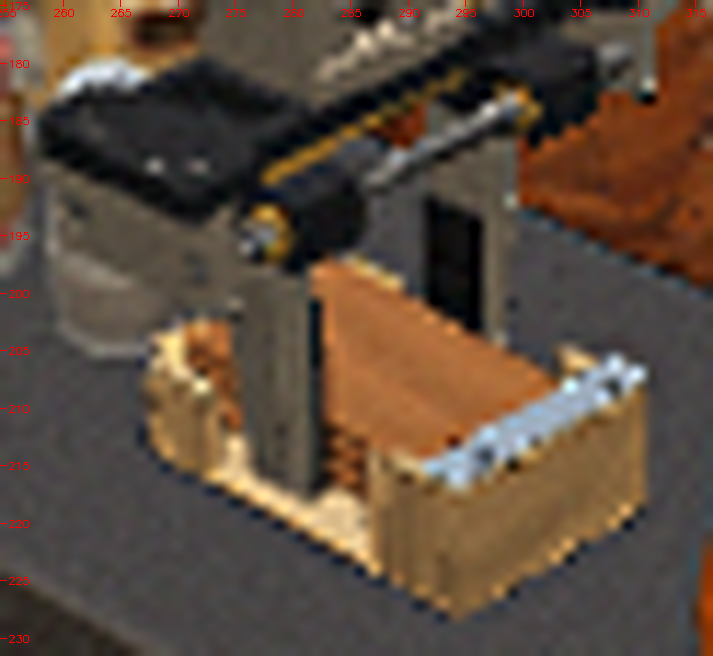

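The far corner wall's rim now shows behind the pile at (370,270) with Fz only 2.4 N, so the pile has dropped in; the sideways offset was the cause. Continuing down.

carry_out(
  increments=[-0.5, -0.5, 1.2, 0, 0.5, 0, 0, 1.2, 0, 0.5, 0, 0, 1.2, 0, 0.5, 0, 0, 0, 0, 0.5],
)

```text
time_s: 39.5
position: [0.4738, 0.261, 0.0099]
tool_rot: [[1.0, 0.005, 0.002], [0.005, -1.0, 0.0], [0.002, -0.0, -1.0]]
contact_force: [4.4, 2.5, 5.8]
grip_width: 0.0601
```

```bash
python3 -c "
from h import *
go(.474,.259,.009,.4)
d=snap('aa');zoom(d['scene'],255,175,317,232,11.5,'aa_s.png')"
```

```text
t 39.5 pos [0.4738 0.261  0.0099] yaw 0.31 w 0.0601 F [4.4 2.5 5.8]
shift in present axes mm: [0.2 2.  0.9] turn: -0.09
```

View pics/aa_s.png

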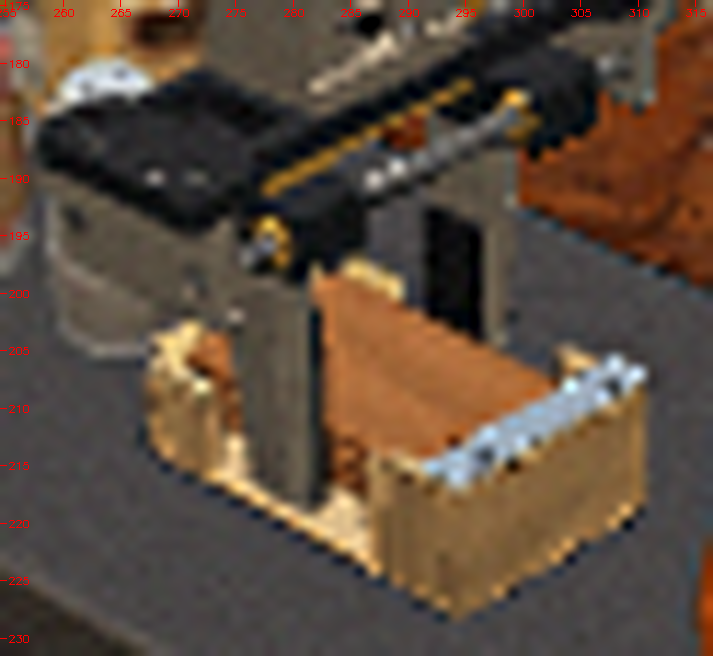

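The pile looks almost level now, with both far corner walls standing above its edge. I'll relieve x slightly, release, and look.

carry_out(
  increments=[0.7, 0, 0, 0, 0.5, 0, 0, 0, 0, 0.68, 0, 0, 0, 0, 0.72, 0, 0, 0, 0, 0.8, 0, 0, 0, 0, 0.95, 0, 0, 0, 0, 1, 0, 0, 0, 0, 1, 0, 0, -10, 0, 1],
)

```text
time_s: 40.4
position: [0.4726, 0.2606, 0.0188]
tool_rot: [[1.0, 0.006, -0.002], [0.006, -1.0, -0.002], [-0.002, 0.002, -1.0]]
contact_force: [-0.5, -0.1, -0.8]
grip_width: 0.0919
```

carry_out(
  increments=[0, 0, -25, 0, 1, 0, 0, -35, 0, 1, 0, 0, -40, 0, 1, 0, 0, -30, 0, 1, -5, 35, 0, 0, 1, -5, 45, 0, 0, 1, -5, 45, 0, 0, 1, -5, 45, 0, 0, 1],
)

```text
time_s: 41.2
position: [0.4543, 0.0896, 0.1503]
tool_rot: [[1.0, 0.006, 0.001], [0.006, -1.0, 0.001], [0.001, -0.001, -1.0]]
contact_force: [-0.1, -0.6, -0.1]
grip_width: 0.0912
```

```bash
python3 - <<'E'
from h import *
d=snap("bb");zoom(d["scene"],255,175,317,232,11.5,"bb_s.png");zoom(d["top"],255,195,310,233,14,"bb_t.png")
go(.474,.26,.06,.4)
S=d["scene"];T=d["top"]
for z in(.037,.041):
  for n,o in(("farL",(.03,.055)),("nearL",(-.03,.055)),("farLip",(.03,-.0495))):
    q=[.4745+o[0],.256+o[1],z]; print(z,n,"S",np.round((proj(S,q)+.5-[255,175])*11.5),"T",np.round((proj(T,q)+.5-[255,195])*14))
E
```

```text
t 41.3 pos [0.4538 0.0853 0.1504] yaw -0.18 w 0.0919 F [ 0.5 -0.3 -0.1]
shift in present axes mm: [  19.6 -174.8   90.3] turn: -0.58
0.037 farL S [324. 271.] T [154. 152.]
0.037 nearL S [174. 349.] T [146. 393.]
0.037 farLip S [586. 397.] T [578. 159.]
0.041 farL S [324. 259.] T [152. 150.]
0.041 nearL S [174. 337.] T [144. 391.]
0.041 farLip S [586. 385.] T [577. 157.]
```

View pics/bb_s.png

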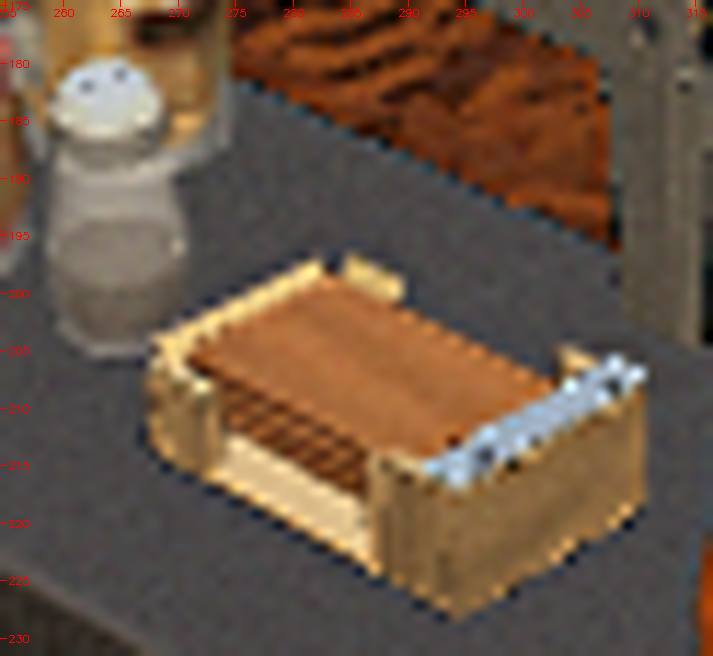

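View pics/bb_t.png

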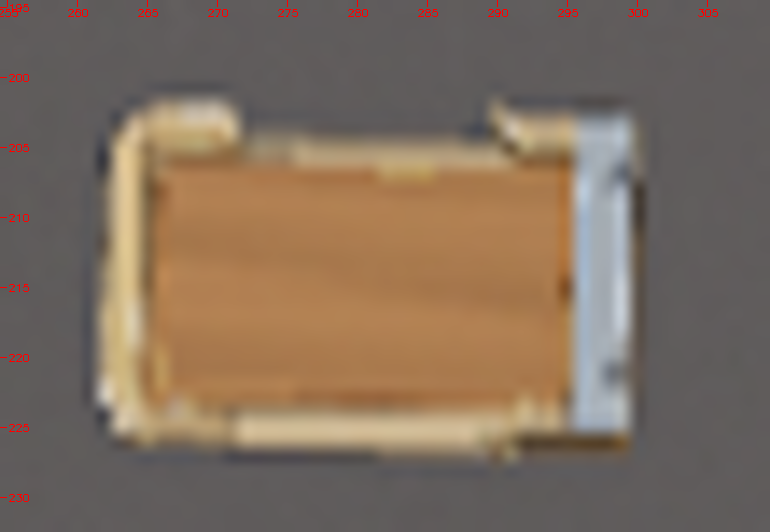

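The pile is flat: the far-left top corner reads (328,275) against (324,271) predicted at z=0.037, and the edge slope is 0.495 against 0.485. It lies between the walls and under the lip. I'll check the bystanders and the shaker before handing in.

```bash
python3 - <<'E'
from h import *
a=load("a");b=load("bb")
for n in("scene","top"):
    A=a[n]["color"];B=b[n]["color"]
    df=np.abs(A.astype(int)-B).max(2); m=cv2.medianBlur((df>40).astype(np.uint8)*255,3)
    vis=B[:,:,::-1].copy(); vis[m>0]=(0,0,255)
    cv2.imwrite(f"pics/diff_{n}.png",vis)
E
```

```text
(no output)
```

View pics/diff_scene.png

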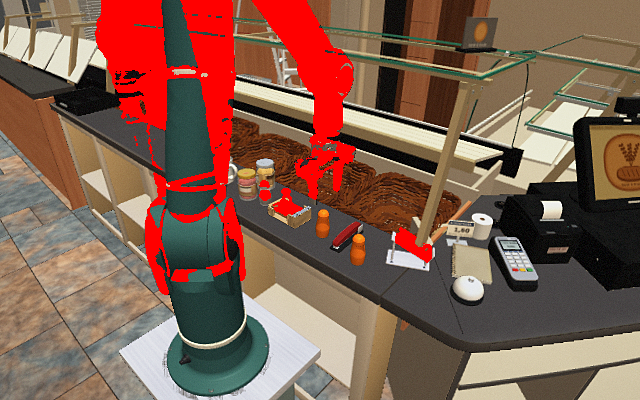

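View pics/diff_top.png

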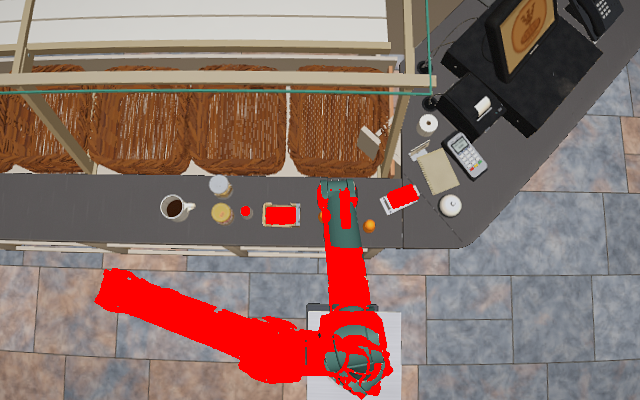

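Only the arm, the shaker and the pile have changed. The jars, mug, stapler, orange look-alikes and bell show no difference. Handing in.

```bash
python3 -c "
from station import env,hand_in
s=env.state();print(s['time_s'],s['position'],s['contact_force'])
print(hand_in())"
```

```text
41.3 [0.45382163 0.08530982 0.15038454] [ 0.5454813  -0.25327861 -0.09818434]
the job is handed in; nothing more can be done
None
```

The job is done and handed in at 41.3 s. The sugar shaker stands upright on the counter at about (0.48, 0.375), between the caddy and the jars. The three boards lie flat in the caddy with their low end under the steel lip.

**What went wrong and was mended:** On the first tip-down the pile stopped about 6–7° short of flat. My first two fixes failed: pulling it right (Fy up to 20 N), and pressing on it with the closed fingertips (Fz 36 N, about 37.5 N in total). The cause was my estimate of the caddy's centre, about 2 mm too far in x, so the pile's left end rode on the far corner wall. A steady negative Fx showed this. Regripping the pile, moving it 2 mm toward −x and lowering it again dropped it in. The three boards stayed in one stack throughout. They slid a few millimetres against each other while tipping.

**Last checks:**
- **Pile:** its far-left top corner appears at pixel (328,275), against (324,271) predicted for a flat pile, and the edge slope is 0.495 against 0.485.
- **Bystanders:** comparing the first and last pictures, only the arm, the shaker and the pile changed. The arm partly hid the stapler and one orange look-alike in the last top view, but the scene view shows both in place.
- **Robot:** it ended at z = 0.15 m, touching nothing.
- **Disagreement:** the two cameras differed by 1–2 mm in absolute x. Comparing pile and caddy within one picture proved the better measure.

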